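Change the reagent bottles in the stainer and prime it

ROBOT

A 7-joint arm with a two-finger parallel gripper is mounted at the origin on a cart in front of the work surface, level with it; the furniture and walls round the work are solid. World frame = base frame: x ahead of the robot, y to its left, z up, the work surface at z = 0. Lengths are in m, angles in degrees, forces in N, time in s.
With the tool pointing down it reaches from about 0.425 to 0.875 m from the base axis. Payload 4.7 kg.
Tool frame: the origin (TCP) lies between the finger pads; the fingertips stand 19 mm ahead of it and the grasp point (between the pads) is the TCP; x points along the fingers, z is the direction in which the jaws open and shut, and the axes are right-handed (so a half turn about x gives the same grasp; the last joint's range is limited). The gripper opens to 87 mm and grips with 3 to 60 N. Pads are 19 mm wide; open, the fingers measure 117 mm over their backs; the gripper's body (75 mm by 190 mm) begins 51 mm behind the grasp point.
Start: joints at [-65.713, 18.392, -4.016, 83.108, 1.295, 78.541, -3.26], TCP at [0.259, 0.596, 0.242] pointing down, gripper open.
Joint ranges: [-163.93, 163.93], [-17.29, 119.83], [-79.2, 71.16], [3.27, 140.29], [-89.18, 269.18], [5.43, 117.66], [-154.24, 154.24]. Speed limits (degrees/s): [147.25, 147.25, 180, 180, 180, 180, 180].

INTERFACE

Orientations are given as [roll, pitch, yaw] about the fixed x, y, z axes, in that order (R = Rz(yaw) Ry(pitch) Rx(roll)).
In Python, from cell import monitor, read_camera, camera_model, env, regions_of gives the robot as it stands. The module is installed in compiled form; this text tells all that it offers.
- The arm moves only by the tool step_arm, never from a script. Its argument "deltas" is a list of rows, each a list of 5 numbers: the gripper's target within -1 to 1 (fully open at 1, half-way at 0, shut at -1), then the shift along the tool's x, y, z in m, then the turn about the tool's x in degrees. A call has 1 to 12 rows; each row is the pose to reach, as a shift and turn from the pose commanded when the call began, along the tool's axes at that moment; what a row does not reach only later rows make up. A row lasts 1/8 s, in which the tool goes at most 62.5 mm and 10.7 degrees, less where a joint would pass 70% of its speed; a pose out of reach is approached as far as the arm can. A call with a gripper value outside its range is refused whole. The fingers move at their own pace and stop on an object; "newtons" is the grip in N (left out, the last holds). Time passes only in rows, so rows that repeat a pose let the fingers close. It gives the time, the measured TCP pose, the force and the opening at its end, in the units of the state.
- monitor.get_obs(): the state, without advancing time (a new reading comes with each control period).
- read_camera(name): name is "scene" or "top" or "wrist"; returns (picture, depth): 420x560x3 uint8, red, green, blue; 420x560 float32, m along the optical axis (not along the pixel's ray), 0 where there is no reading.
- camera_model(name): a dict with "fx", "fy", "cx", "cy" (pixels), "k1" (the pictures are not rectified: a ray, as slopes to the right and down, at radius r is drawn at 1 + k1 r^2 times it, then the intrinsics apply), "xyz" and "attitude" of the camera in the world. Camera axes: x right, y down, z forward; pixel columns grow to the right and rows downward; lengths in m; the calibration is good to about 2 mm. A picture is of the moment at which its call begins: read the wrist's pose just before it. camera_model takes no time and is no camera call; for the wrist camera it gives the pose at the moment of the call.
- env.sign_off(): hands the job in, once; it reports no verdict.
Trained networks look in the newest picture that a camera, given by its name, has taken for a name from the list of things; names that differ only in an ending like _2 or _b are one class to them, and where a whole thing is asked for, a point or a joint stands for the part that bears it (a point fixed in the world has none). Each returns a list of dicts, best first, with "p" (0 to 1); they miss things now and then, are a little off and sometimes report something else, mostly with a low value. They report only what shows in the picture. A call takes as long as a camera call. They do not tell look-alikes from the thing itself.
- regions_of(camera, thing): "pixels" (420x560 bool, what is visible of it) and "pixel" ([column, row] in pixels, amid what is visible of it).
The state is a dict: "time_s": time; "qpos": joint angles; "joint_velocities": joint speeds; "effort": joint torques, N m; "tool_pos": TCP position; "tool_rot": TCP orientation; "force": force on the tool from outside, world axes, zero at the start; "wrist_torque": the same for the moment, N m; "grip_width": finger opening in m.
Only numpy, scipy, OpenCV 4.12 (cv2) and the standard library are available. Lean on these libraries where they do the work, as an engineer would, in place of code of your own. Each camera call takes 0.05 s, during which the arm holds its last target. There are 200 camera calls.

TASK

Change the bottles in the slide stainer's reagent unit: slide the blue thumb latch aside so that the sprung lid opens, put every used-up ivory bottle with a grey cap from the bays into the bluish clip box, and stand each fresh red-capped bottle upright in a bay of its own with its bar-code side squarely facing the reader block at the back of the bays. Then push the lid down until the latch catches and, with the lid shut, press the blue priming plunger all the way down to its stop and let it come up again. Leave the timer, the petri dish and the brown dropper bottle where they are.

Things in the scene. Friction and masses are not known exactly. Their poses are not given: they have to be found in the camera images.
- reagent_unit: Reagent unit of a slide stainer, fixed: white box, 197 mm deep (own x -52 to +145 mm), 292 mm wide (y), 120 mm high; origin on the desk under the middle bay; x points to its back (away from the robot at yaw 0), y to its left. Front wall at x = -42 to -52 mm, side walls' inner faces at y = +-140 mm. Behind the bays a solid housing, x = +66 to +145 mm, also 120 mm high, with the pump on top.
- reader (a point): middle of the front face of the black bar-code reader block, 32 mm behind the bays' centre line; the block runs along the back of all three bays (x +32 to +66 mm of the unit), top 70 mm above the desk, a dark red window facing each bay. Axes as the unit's.
- bay_0 (a point): centre of bay 0 (right-hand) on its floor, 8 mm above the desk; a recess 64 x 64 mm between rails 14 mm high; the bays lie in a row along the unit's y, 84 mm apart; x points at the reader
- bay_1 (a point): centre of bay 1 (middle) on its floor, 8 mm above the desk; a recess 64 x 64 mm between rails 14 mm high; the bays lie in a row along the unit's y, 84 mm apart; x points at the reader
- bay_2 (a point): centre of bay 2 (left-hand) on its floor, 8 mm above the desk; a recess 64 x 64 mm between rails 14 mm high; the bays lie in a row along the unit's y, 84 mm apart; x points at the reader
- latch (a joint): travel of the blue thumb latch, m: 0 = home, its bevelled steel tongue over the lid's strike; 0.016 = slid fully to the unit's +y. From about 0.007 the lid is free. Spring 1.5 N at home, 4.5 N at full travel; it brings the latch home when let go. The tongue snaps over the strike by itself when the lid is pushed down.
- latch_tab (a point): centre of the latch's upright blue thumb tab, 16 mm (x) x 14 mm (y); its top is 10 mm above this point, 150 mm above the desk; the blue plate under it (46 mm long in y) ends 130 mm, the grey housing 121 mm above the desk. It stands 28 mm in front of the lid's edge and moves with the latch; axes as the unit's.
- lid (a joint): angle of the lid in rad: 0 = shut, 1.75 = sprung fully open, leaning a little backwards. Its spring opens it in about 2 s when the latch is slid aside and keeps it open; pushing it down takes 1 to 3 N at its edge and about 8 N for the last few mm, where it snaps under the latch.
- lid_hinge (a point): middle of the lid's hinge line, which runs along the unit's y, 74 mm behind the bays' centre line, 126 mm above the desk. The lid is a panel 6 mm thick, 292 mm wide, with a clear window, reaching 128 mm from this line; it swings up and to the back. Being on the lid, the point turns with it.
- lid_edge (a point): middle of the lid's free (front) edge on its outer face, 128 mm from the hinge line; shut, it lies 129 mm above the desk; open, about 250 mm.
- pump (a joint): travel of the priming plunger in m: 0 = up, 0.020 = down on its stop; a spring (3 N at the top, 8 N at the stop) brings it back up.
- pump_top (a point): centre of the top of the plunger's blue round head (38 mm across, 10 mm thick), on the right-hand part of the rear housing, 166 mm above the desk when up. When the lid is open it stands just in front of the plunger.
- bottle_0_mid (a point): fresh bottle 0: white, red cap, 52 mm diameter, 108 mm tall, 150 to 290 g, heavy at the foot; straight sides to about 75 mm, then a shoulder; cap 30 mm diameter, 94 to 108 mm above the foot. Site on its axis, 54 mm up; z up, x points out of the side with the bar-code label (white patch, black bars, 35 mm wide); a white line on the cap points to the same side. May be absent.
- bottle_1_mid (a point): fresh bottle 1: white, red cap, 52 mm diameter, 108 mm tall, 150 to 290 g, heavy at the foot; straight sides to about 75 mm, then a shoulder; cap 30 mm diameter, 94 to 108 mm above the foot. Site on its axis, 54 mm up; z up, x points out of the side with the bar-code label (white patch, black bars, 35 mm wide); a white line on the cap points to the same side. May be absent.
- bottle_2_mid (a point): fresh bottle 2: white, red cap, 52 mm diameter, 108 mm tall, 150 to 290 g, heavy at the foot; straight sides to about 75 mm, then a shoulder; cap 30 mm diameter, 94 to 108 mm above the foot. Site on its axis, 54 mm up; z up, x points out of the side with the bar-code label (white patch, black bars, 35 mm wide); a white line on the cap points to the same side. May be absent.
- empty_0_mid (a point): used-up bottle 0, plain ivory with a grey cap and no label, 52 mm diameter, 108 mm tall, 60 g; straight sides to 80 mm, then a shoulder to the cap (30 mm diameter, 94 to 108 mm above the foot); the point is on its axis half-way up (54 mm). May be absent.
- empty_1_mid (a point): used-up bottle 1, plain ivory with a grey cap and no label, 52 mm diameter, 108 mm tall, 60 g; straight sides to 80 mm, then a shoulder to the cap (30 mm diameter, 94 to 108 mm above the foot); the point is on its axis half-way up (54 mm). May be absent.
- empty_2_mid (a point): used-up bottle 2, plain ivory with a grey cap and no label, 52 mm diameter, 108 mm tall, 60 g; straight sides to 80 mm, then a shoulder to the cap (30 mm diameter, 94 to 108 mm above the foot); the point is on its axis half-way up (54 mm). May be absent.
- clip_box: open bluish clear box, fixed on the desk, 166 mm long along its own x (clips on both ends), 113 mm wide along its own y, walls 57 mm high; room inside about 118 x 76 mm, floor 6 to 8 mm thick. Origin: centre of its underside.
- timer: bystander: white lab timer, 66 mm wide, 57 mm high; origin under its middle
- petri_dish: bystander: petri dish, 60 mm diameter, 15 mm high; origin under its middle
- stain_bottle: bystander: brown dropper bottle, 38 mm diameter, 116 mm high, behind the fresh bottles; origin under its middle
There are look-alikes about, which are no part of the job. What is shaped like the part that bears bottle_0_mid but pink or purple is not meant.

How it is judged (in metres and radians):
On the way, in this order (a step that is already met when the one before it is completed fails the run):
1. the thumb latch is slid aside (value of joint latch above 0.005 m), for 0.05 s.
2. the lid has sprung open (value of joint lid above 1.3 rad), for 0.2 s.
3. used-up bottles in the clip box, fresh bottles in the bays with their code to the reader ((horizontal distance between bottle_0_mid and bay_0 below 0.02 m or horizontal distance between bottle_0_mid and bay_1 below 0.02 m or horizontal distance between bottle_0_mid and bay_2 below 0.02 m) and height (world z) of each of bottle_0_mid, bottle_1_mid, bottle_2_mid below 0.075 m and angle between each of bottle_0_mid, bottle_1_mid, bottle_2_mid's own z axis and vertical below 0.15 rad and angle between the x axis of each of bottle_0_mid, bottle_1_mid, bottle_2_mid and the x axis of reagent_unit, either way round below 0.35 rad and x of lid_hinge in the frame of bottle_0_mid above 0 m and (horizontal distance between bottle_1_mid and bay_0 below 0.02 m or horizontal distance between bottle_1_mid and bay_1 below 0.02 m or horizontal distance between bottle_1_mid and bay_2 below 0.02 m) and x of lid_hinge in the frame of bottle_1_mid above 0 m and (horizontal distance between bottle_2_mid and bay_0 below 0.02 m or horizontal distance between bottle_2_mid and bay_1 below 0.02 m or horizontal distance between bottle_2_mid and bay_2 below 0.02 m) and x of lid_hinge in the frame of bottle_2_mid above 0 m and x of empty_0_mid in the frame of clip_box between -0.066 and 0.066 m and y of empty_0_mid in the frame of clip_box between -0.045 and 0.045 m and height (world z) of each of empty_0_mid, empty_1_mid, empty_2_mid below 0.1 m and x of empty_1_mid in the frame of clip_box between -0.066 and 0.066 m and y of empty_1_mid in the frame of clip_box between -0.045 and 0.045 m and x of empty_2_mid in the frame of clip_box between -0.066 and 0.066 m and y of empty_2_mid in the frame of clip_box between -0.045 and 0.045 m), for 0.3 s.
4. the lid is shut and the latch has caught (value of joint lid below 0.04 rad and value of joint latch below 0.003 m), for 0.3 s.
5. the priming plunger is down on its stop (value of joint pump above 0.018 m and value of joint lid below 0.04 rad), for 0.1 s.
At the end, for the whole second after the job is handed in: Each fresh bottle upright (0.15 rad) within 20 mm of a bay centre, code side to the reader within 0.35 rad; each used-up bottle inside the clip box; lid shut (under 0.04 rad), latch home and plunger up (both within 3 mm); bystanders within 30 mm of their places (all of step 3 and all of step 4 and value of joint pump below 0.003 m); the robot touches nothing.
It fails at once if the timer is pushed away or knocked over (distance of timer from where it was at the start of the episode above 0.03 m or angle between timer's own z axis and vertical above 0.5 rad).
It fails at once if the petri dish is pushed away or knocked over (distance of petri_dish from where it was at the start of the episode above 0.03 m or angle between petri_dish's own z axis and vertical above 0.5 rad).
It fails at once if the stain bottle is pushed away or knocked over (distance of stain_bottle from where it was at the start of the episode above 0.03 m or angle between stain_bottle's own z axis and vertical above 0.5 rad).
Of empty_0, empty_1, empty_2 only 1 to 2 are there at a start; the rules pass over those that are not, and their reading is None.
Of bottle_0, bottle_1, bottle_2 only 2 to 3 are there at a start; the rules pass over those that are not, and their reading is None.
At some moment in a run one of bottle_0, bottle_1, bottle_2 may be knocked a few centimetres aside while the robot is not near it.
It also fails if it takes over 210 s, if anything falls off the work surface, if the arm or the gripper's body presses on something with over 40 N, if the wrist force passes 120 N, or if a joint passes its speed limit or range.

## Working session

There is one attempt and no reset: what is moved stays moved. The work goes in short steps, Python scripts to look and compute and a tool call to move; the robot and the scene stay as the last step left them, time stands still between calls to the robot, and variables do not carry over. Pictures are saved under pics/ and viewed, about 12 in all and at most 16, crops included, and the job is handed in when it is done.

Besides the shell and the picture viewer there is one more tool, called after "Request:" by a JSON object that holds its "api" and its "payload". step_arm: Moves the arm, as the interface text tells. Its arguments: {"type":"object","properties":{"deltas":{"type":"array"},"newtons":{"type":"number"}},"required":["deltas"]}

```bash
mkdir -p pics; cat > h.py <<'E'
import numpy as np, cv2
from scipy.spatial.transform import Rotation as R
from cell import monitor, read_camera, camera_model, env, regions_of
def rot(a): return R.from_euler('xyz',a,degrees=True).as_matrix()
def cloud(cam,depth,m):
    v,u=np.mgrid[0:420,0:560]
    K=np.array([[m['fx'],0,m['cx']],[0,m['fy'],m['cy']],[0,0,1]])
    # r at distorted: xd = x(1+k r^2)
    xd=(u-m['cx'])/m['fx']; yd=(v-m['cy'])/m['fy']
    x,y=xd.copy(),yd.copy()
    for _ in range(20):
        s=1+m['k1']*(x*x+y*y); x,y=xd/s,yd/s
    P=np.stack([x*depth,y*depth,depth],-1)
    return P@rot(m['attitude']).T+np.array(m['xyz'])
def look(cam):
    m=camera_model(cam); p,d=read_camera(cam); return p,d,cloud(cam,d,m),m
def save(n,p,s=1):
    if s!=1: p=cv2.resize(p,None,fx=s,fy=s,interpolation=cv2.INTER_CUBIC)
    cv2.imwrite('pics/'+n+'.png',p[:,:,::-1])
E
python3 - <<'E'
from h import *
print(monitor.get_obs())
for c in('top','scene'):
    p,d,P,m=look(c); save(c+'0',p,1.4); np.savez(c+'0.npz',p=p,P=P); print(m)
    for t in ['latch_tab','pump_top','lid','reader','reagent_unit','clip_box','bottle_0_mid','empty_0_mid','timer','petri_dish','stain_bottle']:
        try:
            for r in regions_of(c,t)[:5]:
                q=P[r['pixels']&(d>0)]
                print(c,t,round(r['p'],2),np.round(r['pixel']),len(q),np.round(np.median(q,0),3),np.round(np.percentile(q[:,2],98),3))
        except Exception as e: print(t,e)
E
```

```text
{'time_s': 0.0, 'qpos': array([-65.71365762,  18.43937884,  -4.01553741,  83.17612629,
         1.29406628,  78.54046628,  -3.25945829]), 'joint_velocities': array([ 0.018905  ,  0.04337136, -0.03997986,  0.07266353, -0.01929078,
        0.05124541, -0.14141341]), 'effort': array([ 4.60140018e-04, -4.91298938e+01, -4.03770916e-01, -3.12519801e+01,
       -6.39267359e-02,  4.39499435e-02,  2.02020183e-04]), 'tool_pos': array([0.25879334, 0.59568616, 0.24044713]), 'tool_rot': array([-177.47329717,   89.8891138 , -110.94950185]), 'force': array([ 0.02352296, -0.86571145, -0.01251503]), 'wrist_torque': array([ 0.03413756, -0.02064998, -0.01385966]), 'grip_width': 0.08695573562852585}
{'fx': 387.33807197473436, 'fy': 387.33807197473436, 'cx': 280.13159246255645, 'cy': 204.30356438447956, 'k1': -0.08358727018552402, 'xyz': array([ 0.48333758, -0.04061154,  1.08185162]), 'attitude': array([-176.67494419,    1.13997094,  -88.63142506])}
top latch_tab 0.72 [233. 213.] 176 [0.506 0.106 0.131] 0.151
top pump_top 0.45 [270. 142.] 201 [0.686 0.002 0.165] 0.168
top lid 0.67 [237. 178.] 6042 [0.596
[... 1166 characters left out ...]
44. 188.] 9155 [0.6   0.076 0.126] 0.144
scene reagent_unit 0.92 [241. 191.] 9157 [0.6   0.076 0.126] 0.14
scene clip_box 0.62 [169. 249.] 2394 [0.404 0.207 0.01 ] 0.06
scene bottle_0_mid 0.9 [350. 294.] 544 [ 0.483 -0.293  0.083] 0.112
scene bottle_0_mid 0.68 [310. 302.] 539 [ 0.402 -0.195  0.082] 0.111
scene bottle_0_mid 0.59 [236. 190.] 4557 [0.594 0.09  0.128] 0.134
scene bottle_0_mid 0.56 [341. 328.] 536 [ 0.384 -0.295  0.082] 0.111
scene timer 0.72 [220. 276.] 474 [0.388 0.035 0.038] 0.06
scene petri_dish 0.64 [264. 300.] 361 [ 0.391 -0.083  0.015] 0.02
scene petri_dish 0.6 [347. 204.] 288 [ 0.717 -0.182  0.06 ] 0.111
scene stain_bottle 0.54 [346. 206.] 294 [ 0.717 -0.183  0.059] 0.109
```

View pics/top0.png

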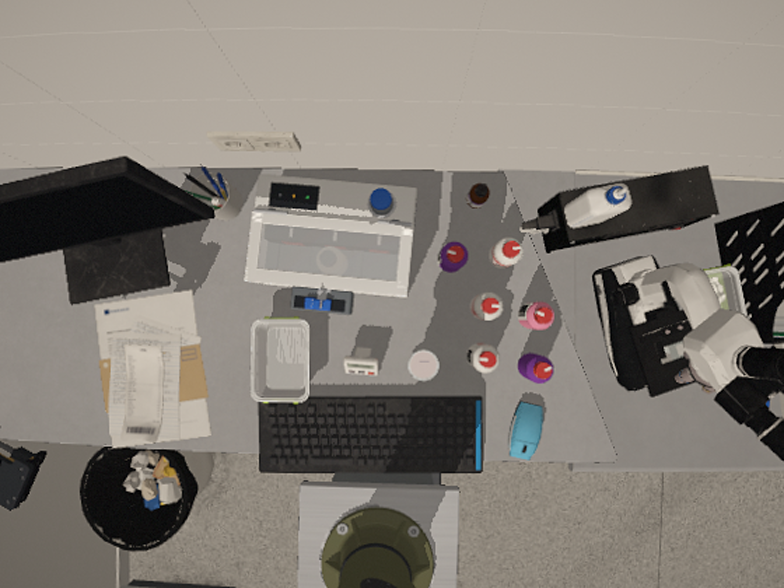

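View pics/scene0.png

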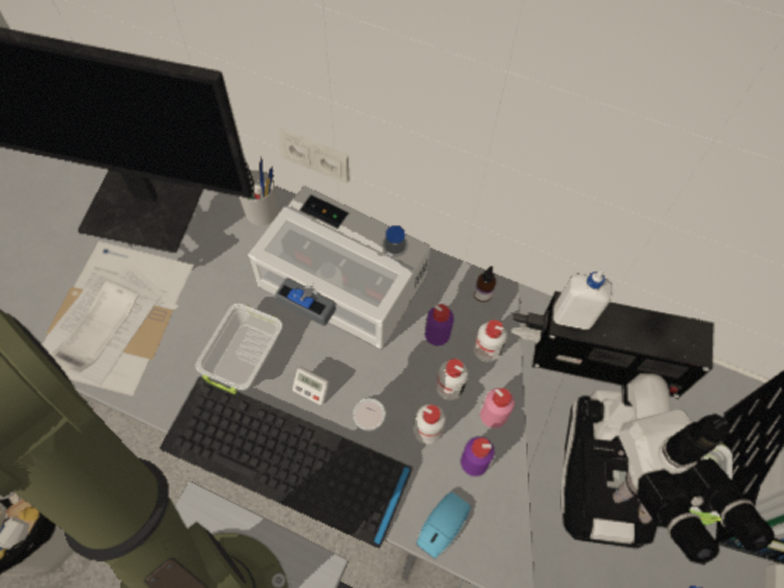

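Top view (1.4x display px): the fresh white, red-capped bottles are at about (507,252), (488,306) and (484,359). The look-alikes are purple at (453,257) and (535,367), and pink at (538,316). One ivory bottle shows through the lid at (331,262). The latch is at (322,303), the pump at (381,202), the clip box at (281,360), the timer at (361,366), the dish at (423,365) and the stain bottle at (478,195).

```bash
python3 - <<'E'
from h import *
z=np.load('top0.npz');p,P=z['p'],z['P']
hsv=cv2.cvtColor(p,cv2.COLOR_RGB2HSV)
red=((hsv[...,0]<6)|(hsv[...,0]>174))&(hsv[...,1]>150)&(hsv[...,2]>90)
for m_,n in((np.abs(P[...,2]-.108)<.006,'cap'),):
    k,l,s,c=cv2.connectedComponentsWithStats((m_&(P[...,1]<-.05)&(P[...,0]<.75)).astype(np.uint8))
    for i in range(1,k):
        if s[i,4]<40: continue
        q=P[l==i]; pp=p[l==i]
        w=q[(pp.min(1)>120)]; r=q[red[l==i]]
        (cx,cy),rad=cv2.minEnclosingCircle(q[:,:2].astype(np.float32))
        d=(w.mean(0)-np.array([cx,cy,0]))if len(w) else np.zeros(3)
        print(c[i].round(),s[i,4],'center',np.round([cx,cy,rad],4),np.round(q.mean(0),4),'nwhite',len(w),'nred',len(r),'ang',np.degrees(np.arctan2(d[1],d[0])).round(1))
# unit lid rect
R0=lambda lo,hi:((P[...,2]>lo)&(P[...,2]<hi)&(P[...,0]>.47)&(P[...,0]<.78)&(P[...,1]>-.1)&(P[...,1]<.3))
for lo,hi in((.112,.14),(.124,.134)):
    q=P[R0(lo,hi)][:,:2].astype(np.float32); print(cv2.minAreaRect(q*1000))
# clipbox walls
q=P[(P[...,2]>.05)&(P[...,2]<.063)&(P[...,0]>.28)&(P[...,0]<.5)&(P[...,1]>.1)&(P[...,1]<.3)]
print('box',len(q),cv2.minAreaRect((q[:,:2]*1000).astype(np.float32)))
save('bcrop',p[150:290,290:410],5)
E
```

```text
[544. 190.] 163 center [ 0.5962 -0.7006  0.0668] [ 0.5923 -0.7036  0.108 ] nwhite 24 nred 0 ang -122.8
[365. 177.] 114 center [ 0.6123 -0.2336  0.0158] [ 0.6127 -0.2327  0.1068] nwhite 14 nred 89 ang -74.2
[326. 181.] 109 center [ 0.602  -0.1334  0.015 ] [ 0.6015 -0.1333  0.1077] nwhite 6 nred 81 ang 77.9
[350. 218.] 113 center [ 0.509  -0.1965  0.0155] [ 0.5087 -0.1957  0.1074] nwhite 19 nred 81 ang -107.4
[552. 232.] 141 center [ 0.4887 -0.7287  0.0418] [ 0.4828 -0.7254  0.1076] nwhite 25 nred 0 ang -132.2
[389. 225.] 116 center [ 0.4932 -0.294   0.0152] [ 0.4926 -0.2938  0.1074] nwhite 14 nred 84 ang 63.7
[348. 257.] 114 center [ 0.411  -0.1929  0.015 ] [ 0.4109 -0.1925  0.1076] nwhite 27 nred 73 ang 112.6
[388. 264.] 117 center [ 0.3962 -0.2944  0.0155] [ 0.3956 -0.2943  0.1075] nwhite 12 nred 86 ang -73.0
((612.415771484375, 127.16573333740234), (360.297119140625, 242.12335205078125), 85.83641052246094)
((611.2176513671875, 124.45626831054688), (356.8052673339844, 234.05113220214844), 87.81104278564453)
box 576 ((396.9569396972656, 191.09408569335938), (159.95932006835938, 113.8155517578125), 1.66989266872406)
```

View pics/bcrop.png

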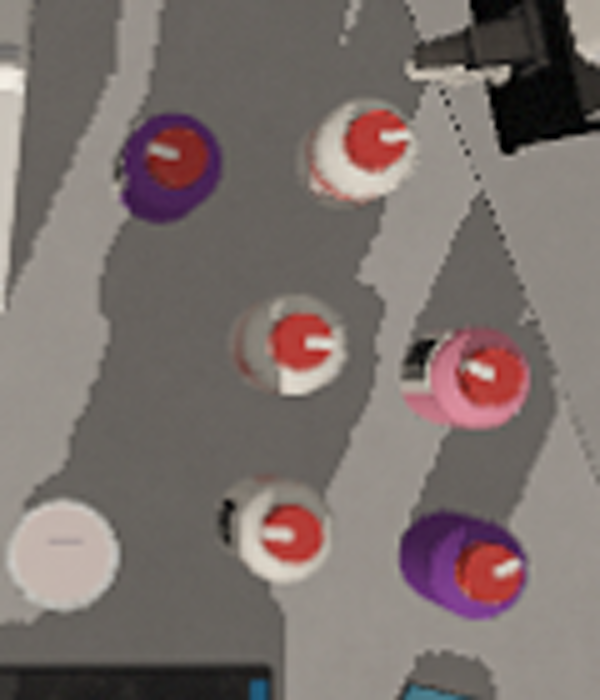

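```bash
python3 - <<'E'
from h import *
for f in('top0','scene0'):
    z=np.load(f+'.npz');p,P=z['p'],z['P']
    m=((P[...,2]>.1235)&(P[...,2]<.134)&(P[...,0]>.47)&(P[...,0]<.8)&(P[...,1]>-.1)&(P[...,1]<.3))
    k,l,s,c=cv2.connectedComponentsWithStats(m.astype(np.uint8),connectivity=4)
    i=1+np.argmax(s[1:,4]); q=P[l==i]
    print(f,s[i],cv2.minAreaRect((q[:,:2]*1000).astype(np.float32)),np.median(q[:,2]))
    # edges of lid: front edge line: min x per y bin
    yb=np.arange(-.02,.21,.01); fr=[(q[np.abs(q[:,1]-y)<.004,0].min(),y) for y in yb if (np.abs(q[:,1]-y)<.004).sum()>3]
    fr=np.array(fr); a=np.polyfit(fr[:,1],fr[:,0],1); r=fr[:,0]-np.polyval(a,fr[:,1]); g=np.abs(r)<.004; print('front',np.polyfit(fr[g,1],fr[g,0],1),g.sum(),np.round(r*1000,1))
    xb=np.arange(.54,.65,.005); 
    for nm,fn in(('right',np.min),('left',np.max)):
        e=np.array([(x,fn(q[np.abs(q[:,0]-x)<.003,1])) for x in xb]); a=np.polyfit(e[:,0],e[:,1],1);print(nm,a,np.polyval(a,.6),np.std(e[:,1]-np.polyval(a,e[:,0])))
    t=(P[...,2]>.145)&(P[...,2]<.156)&(P[...,0]<.55)&(P[...,0]>.45)&(P[...,1]>0)&(P[...,1]<.2); print('tab',t.sum(),P[t].mean(0),P[t].min(0),P[t].max(0))
    t=(P[...,2]>.16)&(P[...,2]<.174)&(P[...,0]<.75)&(P[...,0]>.64)&(P[...,1]>-.05)&(P[...,1]<.05); print('pump',t.sum(),cv2.minEnclosingCircle((P[t][:,:2]).astype(np.float32)),np.median(P[t][:,2]))
    if f=='top0':
      hsv=cv2.cvtColor(p,cv2.COLOR_RGB2HSV)
      for cx,cy in((.6123,-.2336),(.509,-.1965),(.411,-.1929)):
        m=(np.abs(P[...,2]-.108)<.006)&(np.hypot(P[...,0]-cx,P[...,1]-cy)<.0165)
        w=np.clip(1-(hsv[...,1].astype(float)-40)/160,0,1)*m*(np.hypot(P[...,0]-cx,P[...,1]-cy)<.0125)
        w[w<.3]=0
        d=(P*w[...,None]).sum((0,1))/w.sum()-[cx,cy,0]; print('line',d[:2],np.degrees(np.arctan2(d[1],d[0])))
o=monitor.get_obs();print(rot(o['tool_rot']).round(3)); mw=camera_model('wrist');print(mw,rot(mw['attitude']).round(2))
E
```

```text
top0 [ 174  149  122   73 6097] ((579.5064086914062, 96.51727294921875), (294.4420166015625, 172.55615234375), 85.88037109375) 0.12779596561961892
front [0.06388898 0.52451361] 3 [  4.1   3.3   5.    4.1   3.4   4.8   4.    3.6   4.9   4.2   5.8 -32.1
 -32.9 -33.7   5.2   4.5   5.8   5.2   6.7   6.    5.3   6.9   6.1]
right [-0.07546297 -0.00620739] -0.051485177372704465 0.0007109424628101332
left [-0.07321309  0.28446317] 0.24053531942613895 0.0009585149663156975
tab 38 [0.50396569 0.1104556  0.14887128] [0.49613176 0.10266516 0.14522993] [0.51074849 0.11762589 0.15224057]
pump 193 ((0.686943531036377, 0.002440242562443018), 0.019080694764852524) 0.1648804957073905
line [ 0.00195426 -0.00654013] -73.36330954701401
line [-0.00018804 -0.00700807] -91.53698151001988
line [0.00043201 0.00582518] 85.75857270834871
scene0 [ 177  148  119   83 4512] ((594.1287841796875, 95.02906036376953), (294.25244140625, 143.96327209472656), 86.97219848632812) 0.1284740965649792
front [0.07318069 0.52505498] 21 [ 0.3  1.1  0.3  0.7  0.4 -0.9  1.7  0.6  1.2  1.2  0.8 -6.  -9.5  1.5
  0.7  1.6  1.2  0.3  0.4  0.7  0.4  0.9  0.6]
right [-0.06527472 -0.01229531] -0.05146013680113819 0.0005499854515780196
left [-0.07094976  0.28132212] 0.23875226561492918 0.0014323778356285098
tab 30 [0.50387441 0.10985495 0.14975732] [0.4962719  0.10232588 0.14677771] [0.51090309 0.11802161 0.15424967]
pump 143 ((0.68746018409729, 0.001954328501597047), 0.019859835505485535) 0.1658817637618255
[[ 0.    -0.917  0.398]
 [-0.     0.398  0.917]
 [-1.    -0.     0.   ]]
{'fx': 355.8274799333648, 'fy': 355.8274799333648, 'cx': 276.2237922802854, 'cy': 206.2371835131701, 'k1': -0.09597598974802829, 'xyz': array([0.18247149, 0.63000514, 0.38619467]), 'attitude': array([ 1.62452161e+02, -5.47856249e-02,  6.64954388e+01])} [[ 0.4   0.87  0.28]
 [ 0.92 -0.38 -0.12]
 [ 0.    0.3  -0.95]]
```

```bash
cat >> h.py <<'E'
O=np.array([.5861,.0950]); UX=np.array([.9974,-.0715]); UY=np.array([.0715,.9974])
def U(a,b): return O+a*UX+b*UY
def go(xy,z,jaw=None):
    """delta row (tool axes) from measured pose to world target, jaw angle deg"""
    o=monitor.get_obs(); M=rot(o['tool_rot']); t=np.array([xy[0],xy[1],z])
    d=M.T@(t-o['tool_pos']); cur=np.degrees(np.arctan2(M[1,2],M[0,2]))
    tw=0 if jaw is None else -(jaw-cur)
    tw=(tw+180)%360-180
    print('to',np.round(t,4),'delta',np.round(d,4),'turn',round(tw,1),'| jaw now',round(cur,1),'q7',round(o['qpos'][6],1),'dist rows',np.ceil(max(np.linalg.norm(d)/.0625,abs(tw)/10.7)))
def st():
    o=monitor.get_obs(); M=rot(o['tool_rot']); d=o['tool_pos'][:2]-O
    print('t',round(o['time_s'],2),'tcp',np.round(o['tool_pos'],4),'unit',np.round([d@UX,d@UY],4),'jaw',round(np.degrees(np.arctan2(M[1,2],M[0,2])),1),'F',np.round(o['force'],1),'grip',round(o['grip_width'],4),'q',np.round(o['qpos']))
E
python3 - <<'E'
from h import *
go(U(-.083,-.03),.242,85.9)
go(U(-.083,-.03),.155,85.9)
z=np.load('top0.npz');P=z['P']
m=(P[...,0]>.55)&(P[...,0]<.75)&(P[...,1]<-.26)&(P[...,1]>-.36)&(P[...,2]>.03); q=P[m]; print(len(q)); 
for yy in np.arange(-.36,-.26,.02):
    s=q[(q[:,1]>=yy)&(q[:,1]<yy+.02)]; print(yy.round(2),len(s),s.min(0).round(3) if len(s) else '',s.max(0).round(3) if len(s) else '')
E
```

```text
to [0.5012 0.071  0.242 ] delta [-4.000e-04 -4.313e-01 -3.852e-01] turn -19.4 | jaw now 66.5 q7 -3.3 dist rows 10.0
to [0.5012 0.071  0.155 ] delta [ 0.0866 -0.4313 -0.3852] turn -19.4 | jaw now 66.5 q7 -3.3 dist rows 10.0
1788
-0.36 430 [ 0.626 -0.36   0.032] [ 0.721 -0.34   0.314]
-0.34 732 [ 0.622 -0.34   0.03 ] [ 0.715 -0.32   0.269]
-0.32 460 [ 0.646 -0.32   0.03 ] [ 0.713 -0.3    0.255]
-0.3 101 [ 0.652 -0.299  0.032] [ 0.679 -0.28   0.105]
-0.28 65 [ 0.613 -0.28   0.03 ] [ 0.672 -0.261  0.096]
```

Request:
{"api": "step_arm", "payload": {"deltas": [[-1,0,-0.06,-0.055,-3],[-1,0,-0.11,-0.1,-6],[-1,0,-0.165,-0.15,-9],[-1,0,-0.22,-0.2,-12],[-1,0,-0.275,-0.245,-15],[-1,0,-0.33,-0.295,-18],[-1,0,-0.38,-0.34,-19.4],[-1,0,-0.4313,-0.3852,-19.4],[-1,0,-0.4313,-0.3852,-19.4],[-1,0,-0.4313,-0.3852,-19.4],[-1,0,-0.4313,-0.3852,-19.4],[-1,0,-0.4313,-0.3852,-19.4]], "newtons": 20}}

```text
time_s: 2.7
tool_pos: [0.5005, 0.0733, 0.2414]
tool_rot: [36.7, 89.9, 122.8]
force: [-0.3, -0.5, -0.5]
grip_width: 0.0003
```

```bash
python3 - <<'E'
from h import *
st(); go(U(-.083,-.03),.155,85.9); go(U(-.083,.003),.155,85.9)
E
```

```text
t 2.7 tcp [0.5005 0.0733 0.2414] unit [-0.0838 -0.0278] jaw 86.1 F [-0.3 -0.5 -0.5] grip 0.0003 q [-32.   0.  21. 104.  -0.  76.  75.]
to [0.5012 0.071  0.155 ] delta [ 0.0864 -0.0009 -0.0023] turn 0.2 | jaw now 86.1 q7 75.0 dist rows 2.0
to [0.5035 0.1039 0.155 ] delta [ 0.0865 -0.001   0.0307] turn 0.2 | jaw now 86.1 q7 75.0 dist rows 2.0
```

Request:
{"api": "step_arm", "payload": {"deltas": [[-1,0.045,-0.001,-0.002,0],[-1,0.0865,-0.001,-0.002,0],[-1,0.0865,-0.001,-0.002,0],[-1,0.0865,-0.001,0.006,0],[-1,0.0865,-0.001,0.014,0],[-1,0.0865,-0.001,0.02,0],[-1,0.0865,-0.001,0.025,0],[-1,0.0865,-0.001,0.029,0],[-1,0.0865,-0.001,0.031,0],[-1,0.0865,-0.001,0.031,0],[-1,0.0865,-0.001,0.031,0],[-1,0.0865,-0.001,0.031,0]]}}

```text
time_s: 4.2
tool_pos: [0.5045, 0.1018, 0.1551]
tool_rot: [-73.4, 90.0, 12.5]
force: [0.0, -1.4, 1.4]
grip_width: 0.0004
```

Request:
{"api": "step_arm", "payload": {"deltas": [[-1,0,0,0,0],[-1,0,0,0,0],[-1,0,0,0,0],[-1,0,0,0,0],[-1,0,0,0,0],[-1,0,0,0,0],[-1,0,0,0,0],[-1,0,0,0,0],[-1,0,0,0,0],[-1,0,0,0,0]]}}

```text
time_s: 5.45
tool_pos: [0.5043, 0.1019, 0.155]
tool_rot: [56.6, 90.0, 142.5]
force: [0.5, -1.7, -0.8]
grip_width: 0.0005
```

```bash
python3 - <<'E'
from h import *
st()
p,d,P,m=look('top'); save('top1',p[100:300,170:420],3.2)
for yy in(.0,.03,.06,.16,.2):
  q=P[(np.abs(P[...,1]-yy)<.008)&(P[...,2]>.17)&(P[...,0]>.6)&(P[...,0]<.8)]; print(yy,len(q),q.max(0) if len(q) else '')
E
```

```text
t 5.45 tcp [0.5043 0.1019 0.155 ] unit [-0.0821  0.001 ] jaw 85.9 F [ 0.5 -1.7 -0.8] grip 0.0005 q [-33.   5.  20. 109.  -2.  66.  73.]
0.0 868 [0.79996669 0.00798214 0.57335922]
0.03 862 [0.79976854 0.03799586 0.57281528]
0.06 857 [0.79993679 0.06797758 0.57173923]
0.16 875 [0.79996587 0.16799446 0.57424373]
0.2 875 [0.79982112 0.20794745 0.57793861]
```

View pics/top1.png

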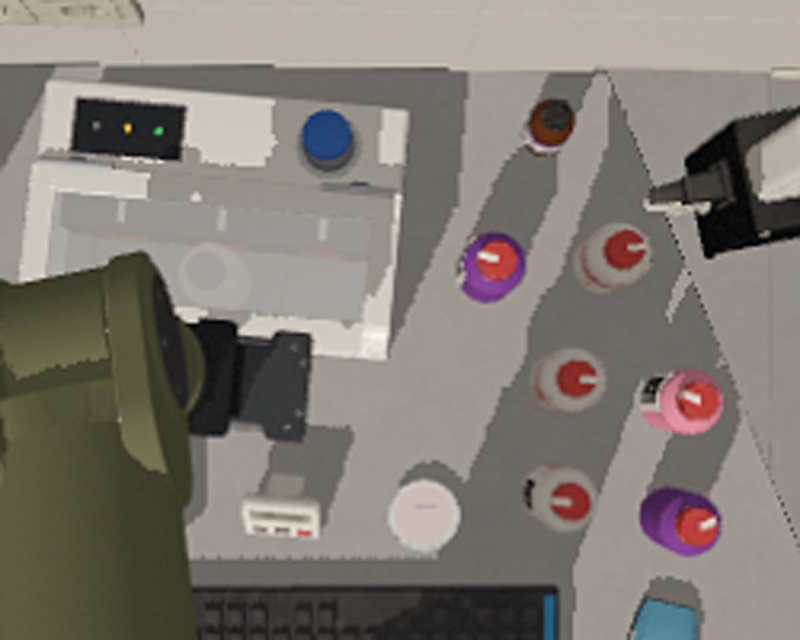

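Request:
{"api": "step_arm", "payload": {"deltas": [[-1,0,0,0.003,0],[-1,0,0,0.006,0],[-1,0,0,0.006,0],[-1,0,0,0.006,0]]}}

```text
time_s: 6.0
tool_pos: [0.5047, 0.1076, 0.155]
tool_rot: [153.0, 90.0, -121.1]
force: [0.6, -3.2, -0.1]
grip_width: 0.0004
```

```bash
python3 - <<'E'
from h import *
st()
E
```

```text
t 6.0 tcp [0.5047 0.1076 0.155 ] unit [-0.0821  0.0067] jaw 85.9 F [ 0.6 -3.2 -0.1] grip 0.0004 q [-34.   6.  20. 109.  -2.  66.  73.]
```

Request:
{"api": "step_arm", "payload": {"deltas": [[-1,0,0,0.003,0],[-1,0,0,0.006,0],[-1,0,0,0.006,0],[-1,0,0,0.006,0],[-1,0,0,0.006,0],[-1,0,0,0.006,0],[-1,0,0,0.006,0],[-1,0,0,0.006,0],[-1,0,0,0.006,0],[-1,0,0,0.006,0],[-1,0,0,0.006,0]]}}

```text
time_s: 7.38
tool_pos: [0.505, 0.1123, 0.155]
tool_rot: [165.1, 89.9, -109.0]
force: [-0.4, -7.8, 1.4]
grip_width: 0.0004
```

```bash
python3 - <<'E'
from h import *
st()
p,d,P,m=look('top'); save('top2',p[100:300,170:420],3.2)
E
```

```text
t 7.38 tcp [0.505  0.1123 0.155 ] unit [-0.0821  0.0115] jaw 85.9 F [-0.4 -7.8  1.4] grip 0.0004 q [-34.   6.  20. 109.  -2.  66.  72.]
```

View pics/top2.png

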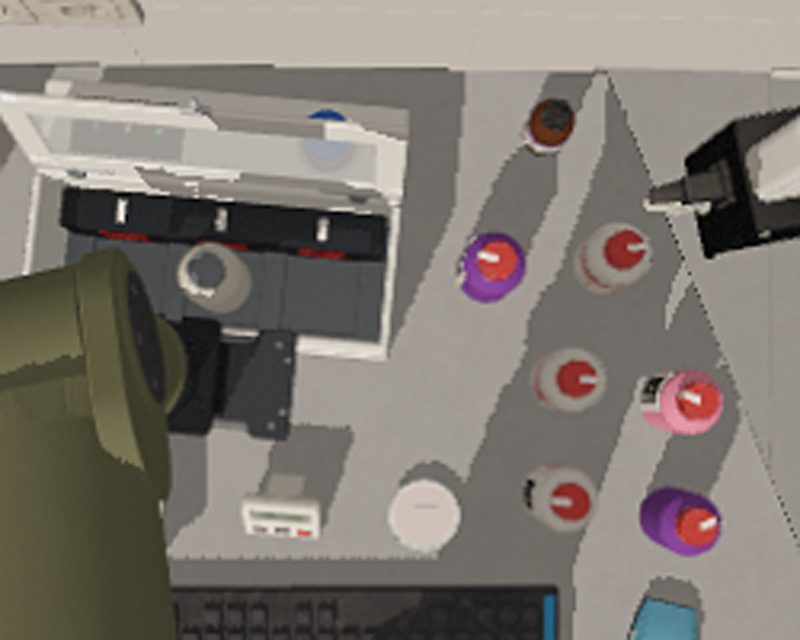

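The lid is open, and an ivory bottle stands in bay 1 at about (208,272) in the crop. I'll back off from the latch and rise before looking again.

Request:
{"api": "step_arm", "payload": {"deltas": [[-1,0,0,-0.015,0],[-1,0,0,-0.03,0],[-1,0,0,-0.03,0],[1,-0.06,0,-0.03,0],[1,-0.12,0.02,-0.03,0],[1,-0.145,0.04,-0.12,0],[1,-0.145,0.04,-0.16,0],[1,-0.145,0.04,-0.2,0],[1,-0.145,0.04,-0.2,0],[1,-0.145,0.04,-0.2,0]]}}

```text
time_s: 8.68
tool_pos: [0.4512, -0.0813, 0.3001]
tool_rot: [-11.5, 89.9, 74.5]
force: [0.3, 0.1, -0.5]
grip_width: 0.0625
```

```bash
cat >> h.py <<'E'
def tops(P,zc,x0,x1,y0,y1,tol=.006):
    """circle centres of cap tops near height zc"""
    m=(np.abs(P[...,2]-zc)<tol)&(P[...,0]>x0)&(P[...,0]<x1)&(P[...,1]>y0)&(P[...,1]<y1)
    k,l,s,c=cv2.connectedComponentsWithStats(m.astype(np.uint8)); out=[]
    for i in range(1,k):
        if 60<s[i,4]<160:
            q=P[l==i]; (a,b),r=cv2.minEnclosingCircle(q[:,:2].astype(np.float32)); out.append((round(a,4),round(b,4),round(r,4),round(float(np.median(q[:,2])),4),int(s[i,4])))
    return out
E
python3 - <<'E'
from h import *
st()
p,d,P,m=look('top'); save('top3',p[100:300,170:420],3.2); np.savez('top3.npz',p=p,P=P)
print(tops(P,.116,.53,.65,-.05,.24)); print(tops(P,.108,.35,.65,-.34,-.1))
for k in(-.084,0,.084): print(U(0,k))
E
```

```text
t 8.68 tcp [ 0.4512 -0.0813  0.3001] unit [-0.1219 -0.1855] jaw 86.0 F [ 0.3  0.1 -0.5] grip 0.0625 q [-26.  -9.  30. 104.   4.  83.  89.]
[(0.6051, 0.2351, 0.0439, 0.1182, 86), (0.6456, 0.0123, 0.0625, 0.1168, 94), (0.5872, 0.0978, 0.0149, 0.1152, 107), (0.5665, -0.041, 0.0369, 0.1186, 70)]
[(0.6133, -0.2336, 0.0157, 0.1072, 113), (0.6019, -0.1336, 0.015, 0.1073, 110), (0.5091, -0.1963, 0.0153, 0.1078, 95), (0.4932, -0.294, 0.0154, 0.1075, 118), (0.3956, -0.2944, 0.0159, 0.1077, 121)]
[0.580094  0.0112184]
[0.5861 0.095 ]
[0.592106  0.1787816]
```

View pics/top3.png

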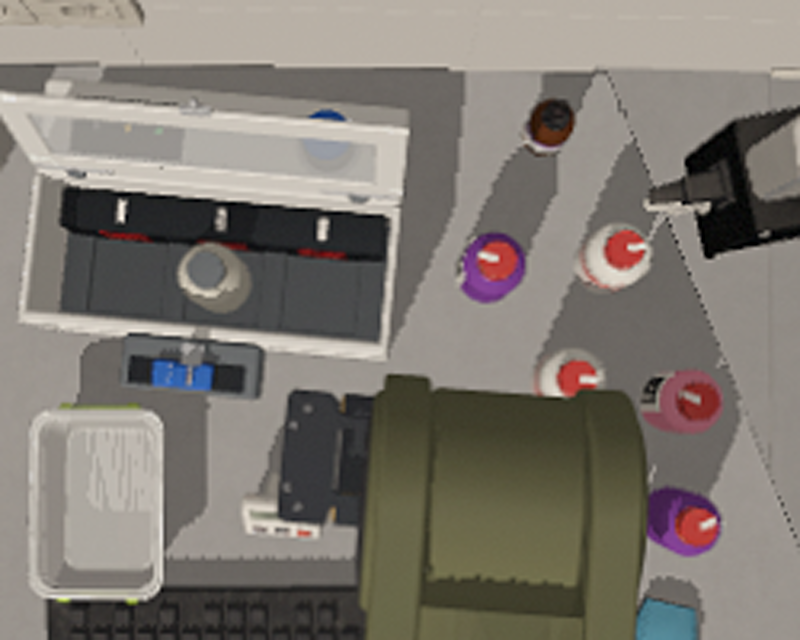

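Top view: bays 0 and 2 are empty, and the only ivory bottle is in bay 1. The clip box is empty. Next I'll fetch the ivory bottle.

```bash
python3 - <<'E'
from h import *
go((.5870,.0970),.3,85.9); go((.5870,.0970),.083,85.9)
E
```

```text
to [0.587 0.097 0.3  ] delta [ 1.000e-04 -1.232e-01  1.867e-01] turn 0.2 | jaw now 86.1 q7 88.9 dist rows 4.0
to [0.587 0.097 0.083] delta [ 0.2171 -0.1232  0.1865] turn 0.2 | jaw now 86.1 q7 88.9 dist rows 5.0
```

Request:
{"api": "step_arm", "payload": {"deltas": [[0.65,0,-0.03,0.047,0],[0.65,0,-0.062,0.094,0],[0.65,0,-0.093,0.14,0],[0.65,0,-0.1232,0.1867,0],[0.65,0,-0.1232,0.1867,0],[0.65,0,-0.1232,0.1867,0],[0.65,0.05,-0.1232,0.1867,0],[0.65,0.1,-0.1232,0.1867,0]]}}

```text
time_s: 9.72
tool_pos: [0.5872, 0.0939, 0.2]
tool_rot: [-59.3, 89.8, 26.5]
force: [0.1, 1.0, -0.8]
grip_width: 0.0718
```

```bash
python3 - <<'E'
from h import *
st();go((.5870,.0970),.083,85.9)
E
```

```text
t 9.72 tcp [0.5872 0.0939 0.2   ] unit [ 0.0012 -0.001 ] jaw 85.9 F [ 0.1  1.  -0.8] grip 0.0718 q [-32.  13.  24.  96.  -6.  72.  79.]
to [0.587 0.097 0.083] delta [0.117  0.0007 0.0029] turn -0.0 | jaw now 85.9 q7 78.8 dist rows 2.0
```

Request:
{"api": "step_arm", "payload": {"deltas": [[0.65,0.04,0.001,0.003,0],[0.65,0.08,0.001,0.003,0],[0.65,0.11,0.001,0.003,0],[0.65,0.117,0.001,0.003,0],[0.65,0.117,0.001,0.003,0],[-0.2,0.117,0.001,0.003,0],[-0.2,0.117,0.001,0.003,0],[-0.2,0.117,0.001,0.003,0],[-0.2,0.06,0.001,0.003,0],[-0.2,0,0.001,0.003,0],[-0.2,0,0.001,0.003,0]], "newtons": 15}}

```text
time_s: 11.1
tool_pos: [0.5898, 0.0981, 0.2061]
tool_rot: [-69.3, 89.4, 16.6]
force: [0.0, 0.6, -0.6]
grip_width: 0.0518
```

```bash
python3 - <<'E'
from h import *
st();go((.397,.191),.2,91.7);go((.397,.191),.085,91.7)
E
```

```text
t 11.1 tcp [0.5898 0.0981 0.2061] unit [0.0035 0.0033] jaw 85.9 F [ 0.   0.6 -0.6] grip 0.0518 q [-33.  13.  24.  95.  -6.  72.  79.]
to [0.397 0.191 0.2  ] delta [0.0044 0.199  0.0789] turn -5.8 | jaw now 85.9 q7 78.5 dist rows 4.0
to [0.397 0.191 0.085] delta [0.1194 0.2002 0.0785] turn -5.8 | jaw now 85.9 q7 78.5 dist rows 4.0
```

Request:
{"api": "step_arm", "payload": {"deltas": [[-0.2,-0.05,0,0,0],[-0.2,-0.06,0.03,0.02,0],[-0.2,-0.06,0.08,0.045,-2],[-0.2,-0.06,0.14,0.06,-4],[-0.2,-0.06,0.199,0.079,-5.8],[-0.2,-0.03,0.2,0.0785,-5.8],[-0.2,0.03,0.2,0.0785,-5.8],[-0.2,0.08,0.2,0.0785,-5.8],[-0.2,0.08,0.2,0.0785,-5.8]]}}

```text
time_s: 12.22
tool_pos: [0.3891, 0.1883, 0.1164]
tool_rot: [122.7, 89.5, -145.6]
force: [-0.1, -0.6, 0.8]
grip_width: 0.0512
```

```bash
python3 - <<'E'
from h import *
st();go((.397,.191),.085,91.7)
E
```

```text
t 12.22 tcp [0.3891 0.1883 0.1164] unit [-0.2031  0.0789] jaw 91.7 F [-0.1 -0.6  0.8] grip 0.0512 q [-45.  -2.  15. 121.   1.  61.  62.]
to [0.397 0.191 0.085] delta [ 0.0313 -0.0082  0.0027] turn 0.0 | jaw now 91.7 q7 61.8 dist rows 1.0
```

Request:
{"api": "step_arm", "payload": {"deltas": [[-0.2,0.015,-0.008,0.003,0],[-0.2,0.03,-0.008,0.003,0],[-0.2,0.032,-0.008,0.003,0],[-0.2,0.032,-0.008,0.003,0],[0.4,0.032,-0.008,0.003,0],[0.4,0.032,-0.008,0.003,0],[0.4,0.032,-0.008,0.003,0],[0.4,-0.02,-0.008,0.003,0],[0.4,-0.08,-0.008,0.003,0],[0.4,-0.14,-0.008,0.003,0],[0.4,-0.16,-0.008,0.003,0],[0.4,-0.16,-0.008,0.003,0]]}}

```text
time_s: 13.72
tool_pos: [0.4013, 0.1939, 0.2818]
tool_rot: [-54.7, 89.8, 37.0]
force: [0.0, -0.1, -1.9]
grip_width: 0.0613
```

```bash
python3 - <<'E'
from h import *
st()
p,d,P,m=look('top'); save('top4',p[100:300,170:420],3.2)
print(tops(P,.108,.33,.65,-.34,-.1)); print('empty',tops(P,.116,.33,.47,.1,.27,.01))
w=(.509,-.1963); go(w,.275,-1.5)
E
```

```text
t 13.72 tcp [0.4013 0.1939 0.2818] unit [-0.1914  0.0855] jaw 91.7 F [ 0.  -0.1 -1.9] grip 0.0613 q [-45.  -9.  15. 107.   2.  81.  60.]
[(0.6122, -0.2333, 0.0155, 0.1073, 113), (0.602, -0.1334, 0.0149, 0.1079, 111), (0.51, -0.196, 0.0153, 0.1074, 108), (0.4933, -0.2939, 0.0154, 0.1076, 118), (0.411, -0.1928, 0.0151, 0.1075, 113), (0.3959, -0.2946, 0.0158, 0.1077, 120)]
empty []
to [ 0.509  -0.1963  0.275 ] delta [ 0.0048 -0.0968 -0.3929] turn 93.2 | jaw now 91.7 q7 60.4 dist rows 9.0
```

Request:
{"api": "step_arm", "payload": {"deltas": [[0.65,0,-0.01,-0.04,10],[0.65,0,-0.02,-0.085,20],[0.65,0,-0.03,-0.13,30],[0.65,0,-0.04,-0.175,40],[0.65,0,-0.055,-0.22,50],[0.65,0,-0.065,-0.265,60],[0.65,0,-0.075,-0.31,70],[0.65,0,-0.09,-0.355,80],[0.65,0,-0.0968,-0.393,90],[0.65,0,-0.0968,-0.393,93.2],[0.65,0,-0.0968,-0.393,93.2]]}}

```text
time_s: 15.15
tool_pos: [0.5081, -0.1964, 0.2779]
tool_rot: [177.1, 89.8, 175.6]
force: [0.0, -0.1, -0.4]
grip_width: 0.072
```

```bash
python3 - <<'E'
from h import *
p,d,P,m=look('wrist'); save('w1',p); np.savez('w1.npz',p=p,P=P)
st(); print(tops(P,.108,.33,.65,-.34,-.1,.006))
go((.5095,-.1963),.068,-1.5)
p,d,P,m=look('top'); save('box',p[200:290,170:230],5)
m=(P[...,0]>.33)&(P[...,0]<.47)&(P[...,1]>.13)&(P[...,1]<.25)&(P[...,2]>.107); q=P[m]; print('empty',len(q),cv2.minEnclosingCircle(q[:,:2].astype(np.float32)),np.median(q[:,2]),q[:,2].max())
E
```

```text
t 15.2 tcp [ 0.5083 -0.1959  0.2783] unit [-0.0568 -0.2957] jaw -1.4 F [0.1 0.3 0.3] grip 0.0715 q [-19.   5.  40.  96.  -3.  80.  20.]
[(0.391, -0.2844, 0.0103, 0.1087, 82)]
to [ 0.5095 -0.1963  0.068 ] delta [ 0.2103 -0.0005  0.0018] turn 0.1 | jaw now -1.4 q7 20.0 dist rows 4.0
empty 103 ((0.4050593674182892, 0.19794344902038574), 0.015297513455152512) 0.11268452989929234 0.11748339602194013
```

View pics/w1.png

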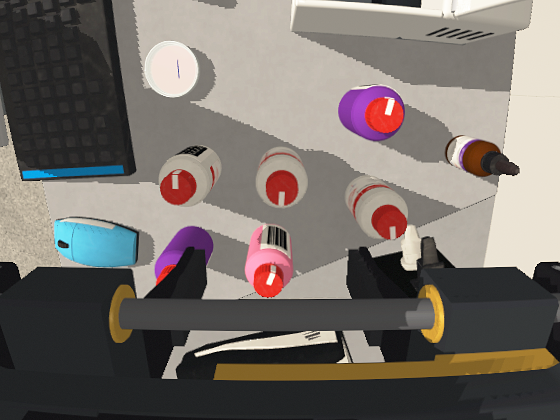

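The wrist view shows white bottle B between the jaws with its cap at (282,192) and its line pointing image-down (-y). This agrees with the top camera, so I'll pick it up.

Request:
{"api": "step_arm", "payload": {"deltas": [[0.65,0.06,-0.001,0.002,0],[0.65,0.12,-0.001,0.002,0],[0.65,0.17,-0.001,0.002,0],[0.65,0.21,-0.001,0.002,0],[0.65,0.21,-0.001,0.002,0],[-0.2,0.21,-0.001,0.002,0],[-0.2,0.21,-0.001,0.002,0],[-0.2,0.21,-0.001,0.002,0],[-0.2,0.21,-0.001,0.002,0],[-0.2,0.15,-0.001,0.002,0],[-0.2,0.09,-0.001,0.002,0],[-0.2,0.03,-0.001,0.002,0]], "newtons": 30}}

```text
time_s: 16.75
tool_pos: [0.5104, -0.1974, 0.2518]
tool_rot: [97.4, 90.0, 95.9]
force: [1.3, 1.1, -1.9]
grip_width: 0.0508
```

```bash
python3 - <<'E'
from h import *
st(); go(U(0,0),.245,85.9)
E
```

```text
t 16.75 tcp [ 0.5104 -0.1974  0.2518] unit [-0.0546 -0.2971] jaw -1.5 F [ 1.3  1.1 -1.9] grip 0.0508 q [-20.   6.  41.  98.  -4.  77.  21.]
to [0.5861 0.095  0.245 ] delta [0.0069 0.2943 0.068 ] turn -87.4 | jaw now -1.5 q7 20.7 dist rows 9.0
```

Request:
{"api": "step_arm", "payload": {"deltas": [[-0.2,-0.01,0.02,0.005,-10],[-0.2,-0.01,0.05,0.01,-20],[-0.2,-0.01,0.08,0.02,-30],[-0.2,-0.01,0.115,0.027,-40],[-0.2,-0.01,0.15,0.035,-50],[-0.2,-0.01,0.185,0.043,-60],[-0.2,-0.01,0.22,0.05,-70],[-0.2,0,0.26,0.06,-80],[-0.2,0.007,0.2943,0.068,-87.4],[-0.2,0.007,0.2943,0.068,-87.4],[-0.2,0.007,0.2943,0.068,-87.4]]}}

```text
time_s: 18.12
tool_pos: [0.5864, 0.0939, 0.2429]
tool_rot: [161.9, 89.9, -112.2]
force: [0.2, -0.6, -1.8]
grip_width: 0.0506
```

```bash
python3 - <<'E'
from h import *
st(); go(U(0,0),.078,85.9)
p,d,P,m=look('top'); print(tops(P,.285,.53,.65,-.05,.24,.02)); print(tops(P,.108,.33,.65,-.34,-.1))
E
```

```text
t 18.12 tcp [0.5864 0.0939 0.2429] unit [ 0.0003 -0.001 ] jaw 85.8 F [ 0.2 -0.6 -1.8] grip 0.0506 q [-32.  12.  24.  92.  -5.  77.  78.]
to [0.5861 0.095  0.078 ] delta [0.1649 0.0003 0.0012] turn -0.1 | jaw now 85.8 q7 78.0 dist rows 3.0
[]
[(0.6131, -0.2336, 0.0155, 0.1073, 114), (0.6016, -0.1333, 0.0149, 0.1075, 110), (0.4933, -0.2937, 0.0154, 0.1074, 117), (0.4112, -0.1927, 0.0151, 0.1074, 114), (0.3958, -0.2945, 0.0156, 0.1076, 120)]
```

Request:
{"api": "step_arm", "payload": {"deltas": [[-0.2,0.05,0,0.001,0],[-0.2,0.1,0,0.001,0],[-0.2,0.14,0,0.001,0],[-0.2,0.16,0,0.001,0],[-0.2,0.1655,0,0.001,0],[-0.2,0.1655,0,0.001,0],[0.5,0.1655,0,0.001,0],[0.5,0.1655,0,0.001,0],[0.5,0.1655,0,0.001,0],[0.5,0.11,0,0.001,0],[0.5,0.05,0,0.001,0],[0.5,0,0,0.001,0]]}}

```text
time_s: 19.68
tool_pos: [0.5869, 0.096, 0.2456]
tool_rot: [-67.2, 89.9, 18.7]
force: [0.4, 0.2, 0.1]
grip_width: 0.0652
```

```bash
python3 - <<'E'
from h import *
st(); go((.6128,-.2335),.275,16.6)
E
```

```text
t 19.68 tcp [0.5869 0.096  0.2456] unit [0.0007 0.0011] jaw 85.9 F [0.4 0.2 0.1] grip 0.0652 q [-32.  12.  24.  92.  -5.  77.  78.]
to [ 0.6128 -0.2335  0.275 ] delta [-0.0295 -0.0493 -0.3268] turn 69.3 | jaw now 85.9 q7 78.0 dist rows 7.0
```

Request:
{"api": "step_arm", "payload": {"deltas": [[0.65,-0.03,0,-0.03,8],[0.65,-0.03,-0.01,-0.075,16],[0.65,-0.03,-0.02,-0.12,25],[0.65,-0.03,-0.025,-0.165,34],[0.65,-0.03,-0.03,-0.21,43],[0.65,-0.03,-0.04,-0.255,52],[0.65,-0.03,-0.045,-0.3,61],[0.65,-0.03,-0.0493,-0.327,69.3],[0.65,-0.03,-0.0493,-0.327,69.3],[0.65,-0.03,-0.0493,-0.327,69.3]]}}

```text
time_s: 20.92
tool_pos: [0.6129, -0.2322, 0.2728]
tool_rot: [78.5, 89.9, 95.3]
force: [0.4, -0.2, -0.9]
grip_width: 0.0716
```

```bash
python3 - <<'E'
from h import *
st(); p,d,P,m=look('top'); np.savez('top5.npz',p=p,P=P); save('top5',p[100:300,170:420],3.2)
print(tops(P,.108,.33,.65,-.34,-.1)); print('bay',tops(P,.116,.53,.65,-.05,.24))
go((.6128,-.2335),.068,16.6)
E
```

```text
t 20.93 tcp [ 0.6129 -0.2322  0.2728] unit [ 0.0501 -0.3244] jaw 16.8 F [ 0.4 -0.2 -0.9] grip 0.0716 q [-13.  22.  42.  81. -15.  83.  46.]
[(0.6131, -0.2336, 0.0156, 0.107, 116), (0.6021, -0.1334, 0.0149, 0.1074, 109)]
bay [(0.6462, 0.0209, 0.046, 0.1169, 68), (0.5844, 0.0938, 0.015, 0.1156, 113)]
to [ 0.6128 -0.2335  0.068 ] delta [ 0.2049 -0.0019 -0.0009] turn 0.2 | jaw now 16.8 q7 45.7 dist rows 4.0
```

View pics/top5.png

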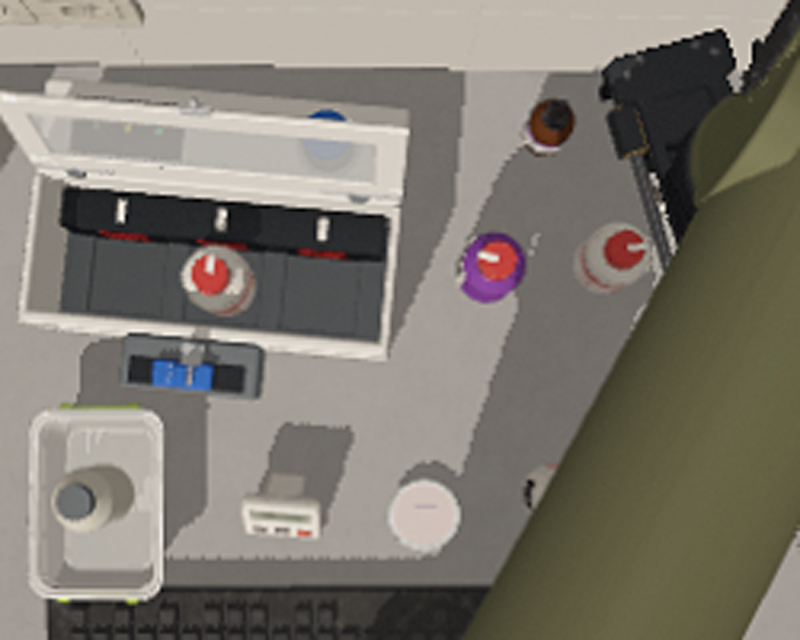

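Bottle B stands in bay 1 with its line toward the reader, and the empty is upright in the clip box. Bottle A is next, gripped slightly higher to clear the stain bottle.

Request:
{"api": "step_arm", "payload": {"deltas": [[0.65,0.06,-0.002,-0.001,0.2],[0.65,0.12,-0.002,-0.001,0.2],[0.65,0.17,-0.002,-0.001,0.2],[0.65,0.2,-0.002,-0.001,0.2],[0.65,0.2,-0.002,-0.001,0.2],[-0.2,0.2,-0.002,-0.001,0.2],[-0.2,0.2,-0.002,-0.001,0.2],[-0.2,0.2,-0.002,-0.001,0.2],[-0.2,0.2,-0.002,-0.001,0.2],[-0.2,0.14,-0.002,-0.001,0.2],[-0.2,0.08,-0.002,-0.001,0.2],[-0.2,0.0,-0.002,-0.001,0.2]]}}

```text
time_s: 22.48
tool_pos: [0.611, -0.2357, 0.2562]
tool_rot: [149.7, 89.8, 166.1]
force: [1.4, -0.2, -3.4]
grip_width: 0.051
```

```bash
python3 - <<'E'
from h import *
st(); go(U(0,-.084),.26,85.9)
E
```

```text
t 22.48 tcp [ 0.611  -0.2357  0.2562] unit [ 0.0485 -0.328 ] jaw 16.4 F [ 1.4 -0.2 -3.4] grip 0.051 q [-13.  22.  42.  82. -15.  81.  46.]
to [0.5801 0.0112 0.26  ] delta [-0.0035  0.2456  0.04  ] turn -69.5 | jaw now 16.4 q7 46.0 dist rows 7.0
```

Request:
{"api": "step_arm", "payload": {"deltas": [[-0.2,-0.015,0.02,0.003,-8],[-0.2,-0.02,0.05,0.01,-16],[-0.2,-0.02,0.085,0.015,-25],[-0.2,-0.02,0.12,0.02,-34],[-0.2,-0.02,0.155,0.025,-43],[-0.2,-0.02,0.19,0.03,-52],[-0.2,-0.01,0.22,0.035,-61],[-0.2,-0.0035,0.2456,0.04,-69.5],[-0.2,-0.0035,0.2456,0.04,-69.5],[-0.2,-0.0035,0.2456,0.04,-69.5]]}}

```text
time_s: 23.72
tool_pos: [0.5808, 0.0096, 0.2587]
tool_rot: [149.9, 89.9, -124.3]
force: [-0.1, -0.8, -2.6]
grip_width: 0.0507
```

```bash
python3 - <<'E'
from h import *
st(); go(U(0,-.084),.082,85.9)
E
```

```text
t 23.73 tcp [0.5808 0.0096 0.2587] unit [ 0.0008 -0.0856] jaw 85.8 F [-0.1 -0.8 -2.6] grip 0.0507 q [-27.  10.  27.  93.  -4.  78.  86.]
to [0.5801 0.0112 0.082 ] delta [0.1767 0.0007 0.0018] turn -0.1 | jaw now 85.8 q7 86.0 dist rows 3.0
```

Request:
{"api": "step_arm", "payload": {"deltas": [[-0.2,0.05,0.001,0.001,0],[-0.2,0.1,0.001,0.001,0],[-0.2,0.14,0.001,0.001,0],[-0.2,0.165,0.001,0.001,0],[-0.2,0.1765,0.001,0.001,0],[-0.2,0.1775,0.001,0.001,0],[-0.2,0.1775,0.001,0.001,0],[0.45,0.1775,0.001,0.001,0],[0.45,0.1775,0.001,0.001,0],[0.45,0.12,0.001,0.001,0],[0.45,0.06,0.001,0.001,0],[0.45,0,0.001,0.001,0]]}}

```text
time_s: 25.22
tool_pos: [0.5801, 0.012, 0.2615]
tool_rot: [-73.6, 89.9, 12.3]
force: [-0.0, 1.1, -0.0]
grip_width: 0.0632
```

```bash
python3 - <<'E'
from h import *
st(); p,d,P,m=look('top');print(tops(P,.108,.33,.65,-.34,-.1))
go((.411,-.1928),.26,115)
E
```

```text
t 25.23 tcp [0.5801 0.012  0.2615] unit [-0.     -0.0833] jaw 85.9 F [-0.   1.1 -0. ] grip 0.0632 q [-28.  10.  27.  93.  -4.  79.  86.]
[(0.6018, -0.1334, 0.0148, 0.1074, 110), (0.4936, -0.2943, 0.016, 0.1075, 118), (0.411, -0.1928, 0.0152, 0.1074, 112), (0.3962, -0.2943, 0.0156, 0.1073, 119)]
to [ 0.411  -0.1928  0.26  ] delta [ 0.0077  0.158  -0.2165] turn -29.1 | jaw now 85.9 q7 85.8 dist rows 5.0
```

Request:
{"api": "step_arm", "payload": {"deltas": [[0.65,0,0.025,-0.035,0],[0.65,0,0.05,-0.075,0],[0.65,0,0.08,-0.115,-5],[0.65,0,0.11,-0.15,-12],[0.65,0,0.135,-0.185,-18],[0.65,0,0.158,-0.2165,-22],[0.65,0.008,0.158,-0.2165,-22],[0.65,0.008,0.158,-0.2165,-22]]}}

```text
time_s: 26.28
tool_pos: [0.4072, -0.192, 0.2507]
tool_rot: [-25.1, 89.9, 82.8]
force: [-0.2, -0.8, 0.6]
grip_width: 0.0718
```

```bash
python3 - <<'E'
from h import *
st(); p,d,P,m=look('top');print('bay',tops(P,.116,.53,.65,-.05,.24)); save('top6',p[100:300,170:420],3.2)
go((.411,-.1928),.068,108)
E
```

```text
t 26.27 tcp [ 0.4072 -0.192   0.2507] unit [-0.1579 -0.2991] jaw 107.9 F [-0.2 -0.8  0.6] grip 0.0718 q [-18. -10.  37. 110.   6.  78. 124.]
bay [(0.6452, -0.0009, 0.0494, 0.117, 87), (0.5844, 0.0942, 0.0147, 0.1152, 113), (0.5756, 0.0108, 0.0149, 0.1154, 108)]
to [ 0.411  -0.1928  0.068 ] delta [ 0.1829 -0.0029 -0.0021] turn -0.0 | jaw now 108.0 q7 124.4 dist rows 3.0
```

View pics/top6.png

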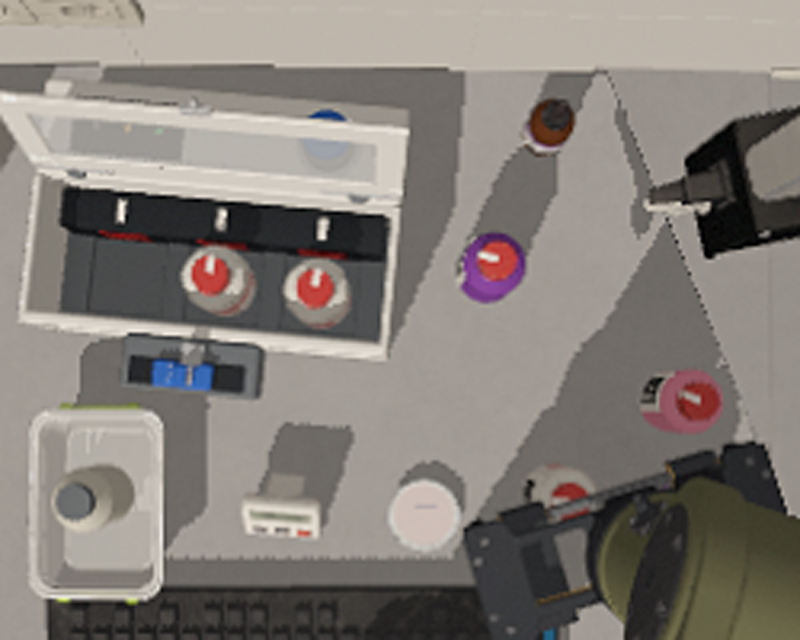

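A and B are in bays 0 and 1 with their lines toward the reader. I'll pick up C, turn it, set it down and regrasp.

Request:
{"api": "step_arm", "payload": {"deltas": [[0.65,0.06,-0.003,-0.002,0],[0.65,0.12,-0.003,-0.002,0],[0.65,0.17,-0.003,-0.002,0],[0.65,0.183,-0.003,-0.002,0],[0.65,0.183,-0.003,-0.002,0],[-0.2,0.183,-0.003,-0.002,0],[-0.2,0.183,-0.003,-0.002,0],[-0.2,0.183,-0.003,-0.002,0],[-0.2,0.183,-0.003,-0.002,0],[-0.2,0.16,-0.003,-0.002,0],[-0.2,0.15,-0.003,-0.002,0],[-0.2,0.15,-0.003,-0.002,0]]}}

```text
time_s: 27.82
tool_pos: [0.411, -0.1936, 0.1014]
tool_rot: [-96.0, 89.9, 12.0]
force: [-0.8, -0.6, -2.3]
grip_width: 0.0505
```

```bash
python3 - <<'E'
from h import *
st(); go((.425,-.18),.1,16); go((.425,-.18),.068,16)
E
```

```text
t 27.82 tcp [ 0.411  -0.1936  0.1014] unit [-0.154  -0.3003] jaw 107.9 F [-0.8 -0.6 -2.3] grip 0.0505 q [-18.   1.  41. 121.  -1.  59. 131.]
to [ 0.425 -0.18   0.1  ] delta [ 0.0014 -0.0175  0.0086] turn 91.9 | jaw now 107.9 q7 130.9 dist rows 9.0
to [ 0.425 -0.18   0.068] delta [ 0.0334 -0.0175  0.0086] turn 91.9 | jaw now 107.9 q7 130.9 dist rows 9.0
```

Request:
{"api": "step_arm", "payload": {"deltas": [[-0.2,0,-0.002,0.001,10],[-0.2,0,-0.004,0.002,20],[-0.2,0,-0.006,0.003,30],[-0.2,0,-0.008,0.004,40],[-0.2,0,-0.01,0.005,50],[-0.2,0,-0.012,0.006,60],[-0.2,0,-0.014,0.007,70],[-0.2,0,-0.016,0.008,80],[-0.2,0,-0.0175,0.0086,90],[-0.2,0,-0.0175,0.0086,92],[-0.2,0.015,-0.0175,0.0086,92],[-0.2,0.03,-0.0175,0.0086,92]]}}

```text
time_s: 29.32
tool_pos: [0.4242, -0.1799, 0.0696]
tool_rot: [142.4, 90.0, 158.4]
force: [0.7, 1.6, -2.3]
grip_width: 0.051
```

Request:
{"api": "step_arm", "payload": {"deltas": [[-0.2,0.003,0,0,0],[-0.2,0.003,0,0,0],[0.65,0.003,0,0,0],[0.65,0.003,0,0,0],[0.65,0.003,0,0,0],[0.65,-0.05,0,0,0],[0.65,-0.1,0,0,0],[0.65,-0.1,0,0,0]]}}

```text
time_s: 30.32
tool_pos: [0.4273, -0.1808, 0.1745]
tool_rot: [-17.7, 89.5, -1.8]
force: [-0.7, -0.3, -0.5]
grip_width: 0.0717
```

```bash
python3 - <<'E'
from h import *
st(); go((.425,-.18),.175,85.9)
E
```

```text
t 30.32 tcp [ 0.4273 -0.1808  0.1745] unit [-0.1386 -0.2865] jaw 15.9 F [-0.7 -0.3 -0.5] grip 0.0717 q [-23.  -4.  41. 115.   3.  68.  33.]
to [ 0.425 -0.18   0.175] delta [-0.0005  0.0014 -0.002 ] turn -70.0 | jaw now 15.9 q7 33.4 dist rows 7.0
```

Request:
{"api": "step_arm", "payload": {"deltas": [[0.65,0,0,0,-10],[0.65,0,0,0,-20],[0.65,0,0,0,-30],[0.65,0,0,0,-40],[0.65,0,0,0,-50],[0.65,0,0,0,-60],[0.65,0,0.001,-0.002,-70],[0.65,0,0.001,-0.002,-70]]}}

```text
time_s: 31.32
tool_pos: [0.4217, -0.1793, 0.1699]
tool_rot: [81.4, 89.9, 167.2]
force: [-0.1, 1.8, 0.6]
grip_width: 0.0719
```

```bash
python3 - <<'E'
from h import *
st(); p,d,P,m=look('wrist');save('w2',p)
go((.425,-.18),.068,85.9)
E
```

```text
t 31.32 tcp [ 0.4217 -0.1793  0.1699] unit [-0.1443 -0.2854] jaw 85.8 F [-0.1  1.8  0.6] grip 0.0719 q [-26.  -5.  45. 116.   4.  68. 103.]
to [ 0.425 -0.18   0.068] delta [ 0.1021 -0.0033 -0.0004] turn -0.2 | jaw now 85.7 q7 102.6 dist rows 2.0
```

View pics/w2.png

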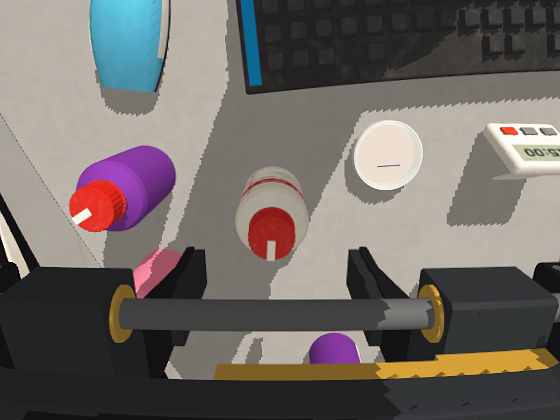

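The wrist view shows C between the jaws with its cap at (271,235). Its line points straight image-down, which is the unit's +x, as wanted.

Request:
{"api": "step_arm", "payload": {"deltas": [[0.65,0.05,-0.003,0,0],[0.65,0.1,-0.003,0,0],[0.65,0.102,-0.003,0,0],[0.65,0.102,-0.003,0,0],[-0.2,0.102,-0.003,0,0],[-0.2,0.102,-0.003,0,0],[-0.2,0.102,-0.003,0,0],[-0.2,0.102,-0.003,0,0],[-0.2,0.05,-0.003,0,0],[-0.2,-0.01,-0.003,0,0],[-0.2,-0.07,-0.003,0,0],[-0.2,-0.1,-0.003,0,0]]}}

```text
time_s: 32.88
tool_pos: [0.4261, -0.18, 0.274]
tool_rot: [-74.7, 89.8, 11.2]
force: [0.4, 0.7, -1.5]
grip_width: 0.0508
```

```bash
python3 - <<'E'
from h import *
st(); go(U(0,.084),.27,85.9)
E
```

```text
t 32.88 tcp [ 0.4261 -0.18    0.274 ] unit [-0.1399 -0.2858] jaw 85.9 F [ 0.4  0.7 -1.5] grip 0.0508 q [-29. -10.  44. 107.   7.  80.  99.]
to [0.5921 0.1788 0.27  ] delta [ 0.005  -0.14    0.3697] turn 0.0 | jaw now 85.9 q7 99.2 dist rows 7.0
```

Request:
{"api": "step_arm", "payload": {"deltas": [[-0.2,0,-0.01,0.03,0],[-0.2,0,-0.025,0.07,0],[-0.2,0,-0.045,0.12,0],[-0.2,0,-0.065,0.17,0],[-0.2,0,-0.085,0.22,0],[-0.2,0,-0.105,0.27,0],[-0.2,0,-0.12,0.32,0],[-0.2,0,-0.135,0.355,0],[-0.2,0.004,-0.14,0.3697,0],[-0.2,0.004,-0.14,0.3697,0],[-0.2,0.004,-0.14,0.3697,0]]}}

```text
time_s: 34.25
tool_pos: [0.5911, 0.1766, 0.2671]
tool_rot: [160.2, 89.9, -114.0]
force: [0.0, -1.3, -1.7]
grip_width: 0.0506
```

```bash
python3 - <<'E'
from h import *
st(); go(U(0.001,.084),.077,85.9)
E
```

```text
t 34.25 tcp [0.5911 0.1766 0.2671] unit [-0.0008  0.0817] jaw 85.8 F [ 0.  -1.3 -1.7] grip 0.0506 q [-43.  15.  29.  87.  -7.  80.  72.]
to [0.5931 0.1787 0.077 ] delta [ 0.1901 -0.0019  0.0025] turn -0.1 | jaw now 85.8 q7 72.2 dist rows 4.0
```

Request:
{"api": "step_arm", "payload": {"deltas": [[-0.2,0.05,-0.002,0.002,0],[-0.2,0.1,-0.002,0.002,0],[-0.2,0.145,-0.002,0.002,0],[-0.2,0.175,-0.002,0.002,0],[-0.2,0.19,-0.002,0.002,0],[-0.2,0.1905,-0.002,0.002,0],[-0.2,0.1905,-0.002,0.002,0],[0.45,0.1905,-0.002,0.002,0],[0.45,0.1905,-0.002,0.002,0],[0.45,0.13,-0.002,0.002,0],[0.45,0.07,-0.002,0.002,0],[0.45,-0.03,-0.002,0.002,0]]}}

```text
time_s: 35.75
tool_pos: [0.5933, 0.1807, 0.2617]
tool_rot: [-52.3, 90.0, 33.6]
force: [1.1, 0.6, -0.0]
grip_width: 0.0631
```

```bash
python3 - <<'E'
from h import *
st(); go((.45,-.06),.3,85.9)
E
```

```text
t 35.75 tcp [0.5933 0.1807 0.2617] unit [0.001 0.086] jaw 85.9 F [ 1.1  0.6 -0. ] grip 0.0631 q [-43.  15.  29.  87.  -7.  80.  72.]
to [ 0.45 -0.06  0.3 ] delta [-0.0384  0.1258 -0.2503] turn 0.0 | jaw now 85.9 q7 72.3 dist rows 5.0
```

Request:
{"api": "step_arm", "payload": {"deltas": [[-1,-0.06,0.02,-0.03,0],[-1,-0.08,0.045,-0.085,0],[-1,-0.08,0.07,-0.14,0],[-1,-0.08,0.1,-0.195,0],[-1,-0.08,0.1258,-0.25,0],[-1,-0.08,0.1258,-0.25,0],[-1,-0.08,0.1258,-0.25,0]]}}

```text
time_s: 36.62
tool_pos: [0.4504, -0.0594, 0.3401]
tool_rot: [-39.4, 89.9, 46.5]
force: [0.4, 0.3, -0.1]
grip_width: 0.0033
```

```bash
python3 - <<'E'
from h import *
st(); p,d,P,m=look('top');np.savez('top7.npz',p=p,P=P)
for (a,b,*r) in tops(P,.116,.53,.65,-.05,.24):
    d=np.array([a,b])-O; print('bay',np.round([d@UX,d@UY],4),r)
# lid tip: highest points
m=(P[...,0]>.6)&(P[...,0]<.74)&(P[...,1]>-.08)&(P[...,1]<.27)&(P[...,2]>.2)&(P[...,2]<.28)
q=P[m]; u=(q[:,:2]-O)@np.stack([UX,UY],1); print('lid',len(q),q[:,2].max(),u.min(0),u.max(0)); h=q[:,2]>q[:,2].max()-.008; print(u[h].min(0),u[h].max(0),u[h].mean(0))
m=(P[...,0]>.33)&(P[...,0]<.47)&(P[...,1]>.13)&(P[...,1]<.25)&(P[...,2]>.107); print('empty',cv2.minEnclosingCircle(P[m][:,:2].astype(np.float32)))
save('top7',p[100:300,170:420],3.2)
E
```

```text
t 36.62 tcp [ 0.4504 -0.0594  0.3401] unit [-0.1243 -0.1637] jaw 85.9 F [ 0.4  0.3 -0.1] grip 0.0033 q [-37. -11.  36. 101.   6.  88.  84.]
bay [ 0.0665 -0.0795] [0.061, 0.1166, 96]
bay [-0.0042  0.0853] [0.015, 0.1158, 112]
bay [-0.0019 -0.001 ] [0.0148, 0.1155, 112]
bay [-0.0046 -0.085 ] [0.015, 0.1152, 111]
lid 1383 0.2692904039506673 [ 0.08330093 -0.14605227] [0.09964783 0.14483135]
[ 0.09634554 -0.00201135] [0.09962936 0.00196824] [0.09807033 0.00010587]
empty ((0.40208327770233154, 0.19760175049304962), 0.014666097238659859)
```

View pics/top7.png

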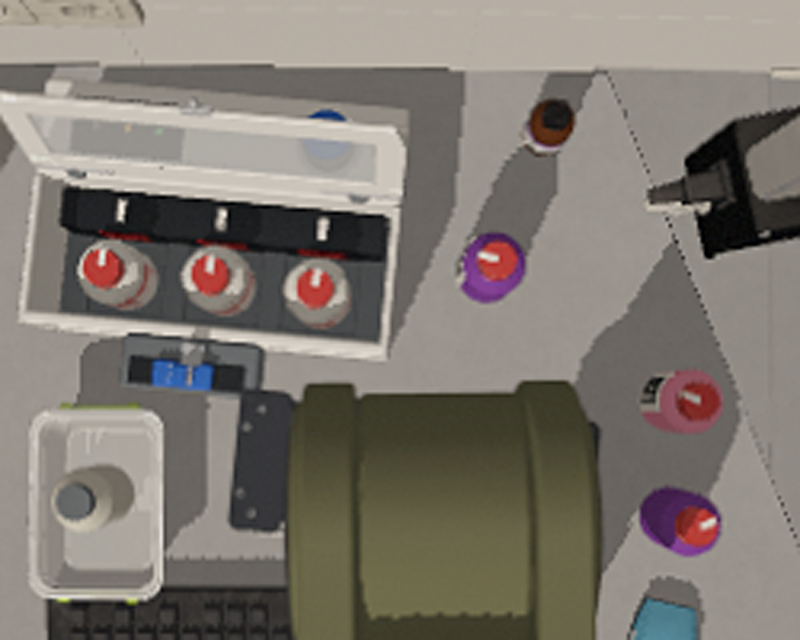

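All three bottles are in the bays with their lines toward the reader, each within 5 mm of its bay centre. Next I'll go behind the lid to push it shut.

```bash
python3 - <<'E'
from h import *
P=np.load('top7.npz')['P']
for y in (0,.05,.1,.15,.2):
    q=P[(np.abs(P[...,1]-y)<.02)&(P[...,2]>.3)&(P[...,2]<.7)&(P[...,0]>.65)]; print(y,len(q),q[:,0].min())
go(U(.117,.05),.365,85.9);go(U(.117,.05),.255,85.9)
E
```

```text
0 1798 0.7954628843640423
0.05 1771 0.79530183876879
0.1 1757 0.7953876344724267
0.15 1743 0.7953316645812724
0.2 1736 0.7956913140733042
to [0.7064 0.1365 0.365 ] delta [-0.0249 -0.2415  0.2124] turn 0.1 | jaw now 86.0 q7 83.9 dist rows 6.0
to [0.7064 0.1365 0.255 ] delta [ 0.0851 -0.2415  0.2123] turn 0.1 | jaw now 86.0 q7 83.9 dist rows 6.0
```

Request:
{"api": "step_arm", "payload": {"deltas": [[-1,-0.03,-0.02,0.02,0],[-1,-0.03,-0.06,0.055,0],[-1,-0.03,-0.1,0.09,0],[-1,-0.03,-0.14,0.125,0],[-1,-0.03,-0.18,0.16,0],[-1,-0.03,-0.22,0.195,0],[-1,-0.027,-0.2415,0.2124,0],[-1,-0.027,-0.2415,0.2124,0],[-1,-0.027,-0.2415,0.2124,0]]}}

```text
time_s: 37.8
tool_pos: [0.706, 0.1357, 0.3655]
tool_rot: [126.2, 89.9, -147.8]
force: [-0.0, -1.4, 0.7]
grip_width: 0.0007
```

```bash
python3 - <<'E'
from h import *
st();go(U(.117,.05),.255,85.9)
E
```

```text
t 37.8 tcp [0.706  0.1357 0.3655] unit [0.1167 0.0491] jaw 86.0 F [-0.  -1.4  0.7] grip 0.0007 q [-34.  29.  36.  59. -17.  96.  82.]
to [0.7064 0.1365 0.255 ] delta [ 0.1105 -0.0005  0.001 ] turn 0.1 | jaw now 86.0 q7 82.3 dist rows 2.0
```

Request:
{"api": "step_arm", "payload": {"deltas": [[-1,0.03,0,0.001,0],[-1,0.06,0,0.001,0],[-1,0.09,0,0.001,0],[-1,0.11,0,0.001,0],[-1,0.11,0,0.001,0]]}}

```text
time_s: 38.42
tool_pos: [0.7053, 0.136, 0.2555]
tool_rot: [93.7, 89.9, 179.6]
force: [1.0, -0.1, -0.5]
grip_width: 0.0006
```

Request:
{"api": "step_arm", "payload": {"deltas": [[-1,0,0.011,0,0],[-1,0,0.03,0,0],[-1,0,0.049,0,0],[-1,0.005,0.068,0,0],[-1,0.012,0.087,0,0],[-1,0.023,0.102,0,0],[-1,0.036,0.118,0,0],[-1,0.052,0.129,0,0],[-1,0.069,0.138,0,0],[-1,0.079,0.142,0,0],[-1,0.088,0.144,0,0]]}}

```text
time_s: 39.8
tool_pos: [0.5629, 0.1464, 0.1695]
tool_rot: [-44.2, 89.9, 41.8]
force: [0.1, -0.2, 2.8]
grip_width: 0.0005
```

```bash
python3 - <<'E'
from h import *
st();go(U(-.029,.05),.148,85.9)
E
```

```text
t 39.8 tcp [0.5629 0.1464 0.1695] unit [-0.0269  0.0496] jaw 85.9 F [ 0.1 -0.2  2.8] grip 0.0005 q [-47.  14.  35. 100.  -9.  69.  76.]
to [0.5608 0.1469 0.148 ] delta [0.0215 0.0022 0.0004] turn 0.0 | jaw now 85.9 q7 75.9 dist rows 1.0
```

Request:
{"api": "step_arm", "payload": {"deltas": [[-1,0.008,0.008,0,0],[-1,0.014,0.01,0,0],[-1,0.019,0.01,0,0],[-1,0.022,0.01,0,0],[-1,0.024,0.01,0,0],[-1,0.024,0.01,0,0],[-1,0.024,0.01,0,0]]}}

```text
time_s: 40.67
tool_pos: [0.553, 0.1471, 0.1468]
tool_rot: [-15.5, 89.9, 70.4]
force: [-5.0, -1.9, 15.8]
grip_width: 0.0006
```

```bash
python3 - <<'E'
from h import *
st()
E
```

```text
t 40.67 tcp [0.553  0.1471 0.1468] unit [-0.0367  0.0496] jaw 85.9 F [-5.  -1.9 15.8] grip 0.0006 q [-48.  14.  35. 102.  -9.  66.  76.]
```

Request:
{"api": "step_arm", "payload": {"deltas": [[-1,-0.03,0,0,0],[-1,-0.09,0,0,0],[-1,-0.15,0,0,0],[-1,-0.15,0,0,0]]}}

```text
time_s: 41.18
tool_pos: [0.5547, 0.1474, 0.2991]
tool_rot: [-59.0, 89.5, 27.0]
force: [-0.4, 0.8, 0.2]
grip_width: 0.0006
```

```bash
python3 - <<'E'
from h import *
st();go(U(-.15,-.15),.297,85.9); go((.6872,.0022),.297,85.9)
p,d,P,m=look('top'); q=(P[...,:2]-O)
u=q@UX; v=q@UY
for a,b in((-.045,-.1),(-.045,.1),(-.045,-.05),(.06,0),(.06,-.1)):
    s=(np.hypot(u-a,v-b)<.008)&(P[...,2]>.1)&(P[...,2]<.3); print(a,b,s.sum(),np.median(P[s][:,2]))
t=(P[...,2]>.145)&(P[...,2]<.156)&(u<-.06)&(u>-.1)&(abs(v)<.05); print('tab',t.sum(),u[t].mean(),v[t].mean())
E
```

```text
t 41.17 tcp [0.5547 0.1474 0.2991] unit [-0.0351  0.0501] jaw 85.9 F [-0.4  0.8  0.2] grip 0.0006 q [-49.   8.  36.  91.  -5.  82.  73.]
to [ 0.4258 -0.0439  0.297 ] delta [ 0.0005  0.115  -0.2   ] turn 0.0 | jaw now 85.9 q7 72.6 dist rows 4.0
to [0.6872 0.0022 0.297 ] delta [ 0.0026 -0.1425 -0.1355] turn 0.0 | jaw now 85.9 q7 72.6 dist rows 4.0
-0.045 -0.1 34 0.12879083764681176
-0.045 0.1 0 nan
-0.045 -0.05 32 0.1280146127657414
0.06 0 34 0.12832529962654837
0.06 -0.1 34 0.12808760685433035
tab 37 -0.08306619056209734 0.009510289625958453
  return _methods._mean(a, axis=axis, dtype=dtype,
  ret = ret.dtype.type(ret / rcount)
```

The lid is shut at z = 0.128, and the latch is home because the tab is back at its initial position. Now the plunger.

Request:
{"api": "step_arm", "payload": {"deltas": [[-1,0,-0.04,-0.035,0],[-1,0,-0.08,-0.075,0],[-1,0,-0.12,-0.11,0],[-1,0.003,-0.1425,-0.1355,0],[-1,0.003,-0.1425,-0.1355,0],[-1,0.05,-0.1425,-0.1355,0],[-1,0.095,-0.1425,-0.1355,0],[-1,0.1,-0.1425,-0.1355,0]]}}

```text
time_s: 42.22
tool_pos: [0.6817, 0.0039, 0.1895]
tool_rot: [89.0, 89.5, 175.0]
force: [0.2, 0.0, -0.4]
grip_width: 0.0002
```

```bash
python3 - <<'E'
from h import *
st();go((.6872,.0022),.1645,85.9)
E
```

```text
t 42.23 tcp [0.6817 0.0039 0.1895] unit [ 0.1019 -0.084 ] jaw 86.0 F [ 0.2  0.  -0.4] grip 0.0002 q [-31.  28.  39.  83. -18.  76.  96.]
to [0.6872 0.0022 0.1645] delta [ 0.025  -0.0058 -0.0013] turn 0.1 | jaw now 86.0 q7 95.7 dist rows 1.0
```

Request:
{"api": "step_arm", "payload": {"deltas": [[-1,0,-0.005,-0.001,0],[-1,0.006,-0.005,-0.001,0],[-1,0.012,-0.005,-0.001,0],[-1,0.018,-0.005,-0.001,0],[-1,0.023,-0.005,-0.001,0],[-1,0.027,-0.005,-0.001,0],[-1,0.03,-0.005,-0.001,0],[-1,0.03,-0.005,-0.001,0],[-1,0.03,-0.005,-0.001,0],[-1,0.03,-0.005,-0.001,0]]}}

```text
time_s: 43.48
tool_pos: [0.6911, 0.0002, 0.1662]
tool_rot: [-80.1, 89.8, 5.8]
force: [0.6, 0.5, 7.0]
grip_width: 0.0001
```

```bash
python3 - <<'E'
from h import *
st()
E
```

```text
t 43.48 tcp [6.911e-01 2.000e-04 1.662e-01] unit [ 0.1115 -0.087 ] jaw 85.9 F [0.6 0.5 7. ] grip 0.0001 q [-30.  29.  39.  83. -19.  73.  96.]
```

Request:
{"api": "step_arm", "payload": {"deltas": [[-1,0.002,0,0,0],[-1,0.004,0,0,0],[-1,0.006,0,0,0],[-1,0.006,0,0,0],[-1,0.006,0,0,0]]}}

```text
time_s: 44.1
tool_pos: [0.6913, 0.0001, 0.1652]
tool_rot: [-61.7, 89.7, 24.2]
force: [-8.8, 1.0, 27.7]
grip_width: 0.0005
```

```bash
python3 - <<'E'
from h import *
st()
E
```

```text
t 44.1 tcp [6.913e-01 1.000e-04 1.652e-01] unit [ 0.1117 -0.0871] jaw 85.9 F [-8.8  1.  27.7] grip 0.0005 q [-30.  29.  39.  84. -19.  73.  97.]
```

The force jumped to 27.7 N with the tip at 0.146 m, so the plunger is on its stop. I'll release it and retreat.

Request:
{"api": "step_arm", "payload": {"deltas": [[-1,-0.02,0,0,0],[-1,-0.07,0,0,0],[-1,-0.13,0,0,0],[-1,-0.13,0.06,-0.02,0],[-1,-0.13,0.12,-0.06,0],[-1,-0.13,0.18,-0.1,0],[-1,-0.13,0.22,-0.12,0],[-1,-0.13,0.22,-0.12,0],[-1,-0.13,0.22,-0.12,0]]}}

```text
time_s: 45.22
tool_pos: [0.4622, -0.1031, 0.2886]
tool_rot: [-26.4, 89.9, 59.6]
force: [0.6, 0.2, 0.2]
grip_width: 0.0002
```

```bash
python3 - <<'E'
from h import *
st()
p,d,P,m=look('top'); q=(P[...,:2]-O)
u=q@UX; v=q@UY
for a,b in((-.045,-.1),(-.045,.1),(-.045,-.05),(.06,0)):
    s=(np.hypot(u-a,v-b)<.008)&(P[...,2]>.1)&(P[...,2]<.3); print(a,b,s.sum(),np.median(P[s][:,2]) if s.any() else '')
t=(P[...,2]>.145)&(P[...,2]<.156)&(u<-.06)&(u>-.1)&(abs(v)<.05); print('tab',t.sum(),u[t].mean(),v[t].mean())
t=(np.hypot(u-.1074,v+.0855)<.012)&(P[...,2]>.13); print('pump',np.median(P[t][:,2]))
for (a,b,*r) in tops(P,.116,.53,.65,-.05,.24): print('bay',np.round([(np.array([a,b])-O)@UX,(np.array([a,b])-O)@UY],4),r)
for t in('timer','petri_dish','stain_bottle'):
    for r in regions_of('top',t)[:1]: print(t,r['p'],np.median(P[r['pixels']],0))
save('end',p[100:300,170:420],3.2)
E
```

```text
t 45.23 tcp [ 0.4622 -0.1031  0.2886] unit [-0.1095 -0.2065] jaw 85.9 F [0.6 0.2 0.2] grip 0.0002 q [-38.  -8.  44. 104.   6.  82.  90.]
-0.045 -0.1 33 0.12833741328940762
-0.045 0.1 31 0.12951319431145325
-0.045 -0.05 31 0.12921046787398482
0.06 0 32 0.12813707743629843
tab 37 -0.0830654567157363 0.009544572624819071
pump 0.16503841210057857
timer 0.7 [0.39597402 0.03779485 0.04478711]
stain_bottle 0.56 [ 0.71888141 -0.17491677  0.06197955]
```

View pics/end.png

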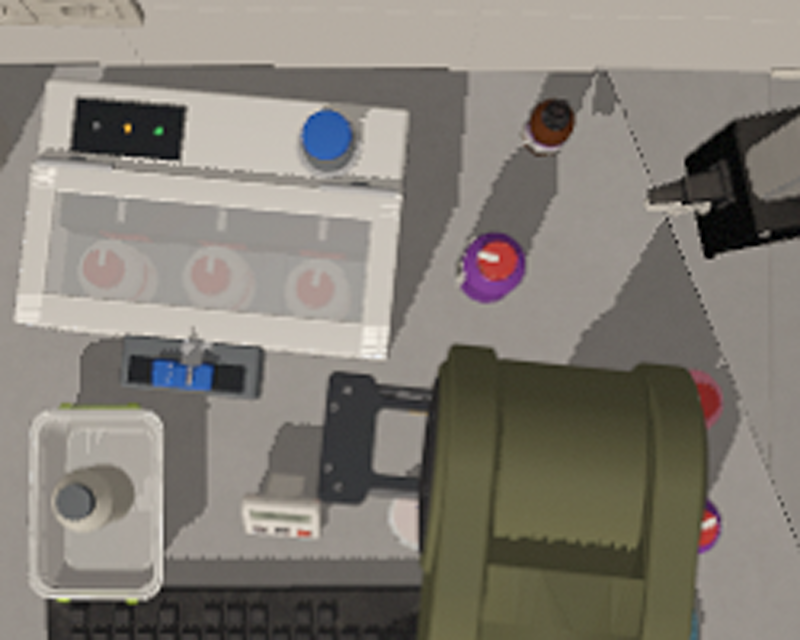

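```bash
python3 -c "
from h import *
print(env.sign_off())"
```

```text
the job is handed in; nothing more can be done
None
```

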